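Seat the tray's retaining rod and hold it against its buffer for fastening

ROBOT

A 6-joint arm with a two-finger parallel gripper is mounted at the origin on the work surface. World frame = base frame: x ahead of the robot, y to its left, z up, the work surface at z = 0. Lengths are in mm, angles in rad, forces in N, time in s.
With the tool pointing down it reaches from about 350 to 775 mm from the base axis. Payload 7.3 kg.
Tool frame: the origin (TCP) lies on the centre line of the jaws, within the pads' length; the fingertips stand 22 mm ahead of it and the grasp point (between the pads) lies 3 mm ahead of it; x points along the fingers, z is the direction in which the jaws open and shut, and the axes are right-handed (so a half turn about x gives the same grasp; the last joint's range is limited). The gripper opens to 92 mm and grips with 3 to 60 N. Pads are 19 mm wide; open, the fingers measure 130 mm over their backs; the gripper's body (75 mm by 190 mm) begins 47 mm behind the grasp point.
Start: joints at [-1.405, 0.342, 1.524, -0, 1.275, -0.146], TCP at [161.078, -499.697, 248.741] pointing down, gripper open.
Joint ranges: [-2.53, 2.53], [-0.77, 2.02], [0.04, 2.7], [-1, 4.14], [0.28, 2.66], [-3.11, 3.11]. Speed limits (rad/s): [2.57, 2.57, 3.14, 3.14, 3.14, 3.14].

INTERFACE

Orientations are given as [roll, pitch, yaw] about the fixed x, y, z axes, in that order (R = Rz(yaw) Ry(pitch) Rx(roll)).
In Python, from plant import readout, imaging, bot gives the robot as it stands.
- The arm moves only by the tool arm_command, never from a script. Its argument "plan" is a list of rows, each an object of numbers: "tx", "ty", "tz": the shift along the tool's x, y, z in cm; "wx", "wy", "wz": the turn, a rotation vector about the tool's x, y, z in rad; "jaw": the opening, from -1 (shut) to 1 (fully open). In form: [{"tx": .., "ty": .., "tz": .., "wx": .., "wy": .., "wz": .., "jaw": ..}, ...]. A call has 1 to 20 rows; each row shifts and turns the commanded pose from where the row before left it, along the tool's axes as they then stand; what a row does not reach is not made up. A row lasts 1/10 s, in which the tool goes at most 50 mm and 8.59 degrees, less where a joint would pass 70% of its speed; a pose out of reach is approached as far as the arm can. A call with a gripper value outside its range is refused whole. The fingers move at their own pace and stop on an object; the grip force is fixed at half the most. Time passes only in rows, so rows that do not move let the fingers close. It gives the time, the measured TCP pose, the force and the opening at its end, in the units of the state.
- readout.get_obs(): the state, without advancing time (a new reading comes with each control period).
- imaging.capture(name): name is "scene" or "side" or "wrist"; returns the picture (420x560x3 uint8, blue, green, red); there is no depth.
- imaging.get_calibration(name): a dict with "fx", "fy", "cx", "cy" (pixels), "position" and "rotation" of the camera in the world; the wrist camera has in their place "mount" (4x4, takes a point from camera to tool coordinates, whose origin is the TCP and whose axes are the tool frame's). Camera axes: x right, y up, looking along -z (the intrinsics and any distortion apply to the point x, -y, -z); pixel columns grow to the right and rows downward; lengths in mm; the calibration is good to about 2 mm. The wrist camera is an equidistant fisheye: a pixel r from the principal point sees the ray r / f radians off the axis. A picture is of the moment at which its call begins: read the wrist's pose just before it. get_calibration takes no time and is no camera call.
- bot.close_job(): hands the job in, once; it reports no verdict.
The state is a dict: "time": time; "joint_positions": joint angles; "dq": joint speeds; "tau": joint torques, N m; "tool_pos": TCP position; "tcp_rot": TCP orientation; "contact_force": force on the tool from outside, world axes, zero at the start; "moment": the same for the moment, N m; "grip_width": finger opening in mm.
Only numpy, scipy, OpenCV 4.12 (cv2) and the standard library are available. Lean on these libraries where they do the work, as an engineer would, in place of code of your own. Each camera call takes 0.05 s, during which the arm holds its last target.

TASK

Pick up the loose black retaining rod from the aluminium gear tray and push it down into the two fork clips of its holder until it is fully home and both sprung jaws have snapped shut over it. Then slide it lengthwise against the rubber buffer on the end bracket and keep a steady push that squeezes the buffer about half-way in (about 8 N), never right in; finish while your hand is still on the rod, holding it pressed like that, so that I can tighten the clip screws. Leave the other gear where it lies.

Things in the scene. Friction and masses are not known exactly. Their poses are not given: they have to be found in the camera images.
- rod_c (a point): Loose straight retaining rod: round tube coated black with a 12 mm bare steel band near each end, diameter 14 mm, length 220 mm, about 70 g; it starts lying on the tray floor. This point is the middle of the rod, on its axis; its x axis runs along the rod (both ends are alike).
- mount: Rail holder fixed to the tray floor: steel strip 36 x 250 x 4 mm with two grey fork clips and an end bracket. Origin on the strip's underside (tray floor), below the middle of the seated rod when it squeezes the buffer 4 mm. z up; y along the strip to the end bracket; x across it, from the jaw side (towards the robot) to the fixed prongs. The seated rod's axis lies along y at x = 0, z = 48 mm.
- seat_mid (a point): Point on the seated rod's axis half-way between the clips (mount x 0, y -20, z 48 mm); axes as the mount's. The clips are 130 mm apart, with nothing between them above the 4 mm strip. A rod seated with its middle here leaves about 16 mm to the buffer. Once home it has about 0.5 mm of play and slides lengthwise easily in the white nylon linings.
- clip_far (a point): Seat of the clip far from the bracket (mount x 0, y -85, z 48 mm): this point is on the seated rod's axis, 7 mm over the seat; axes as the mount's. Clip 16 mm long in y, 25 mm over the jaw. Fixed prong on the +x side (inner face 7.5 mm from here, flared top 25 mm up, thumb screw outside it to x = 28 mm); sprung jaw on the -x side, its lip overhanging the rod (6 mm out, 9 mm up).
- clip_near (a point): The same for the clip near the bracket (mount y +45 mm). The mouths are open upward: a rod pushed straight down with its axis within about 2 mm of x = 0 meets the lips when its axis is 17 mm above these points, swings the jaws out towards -x and drops home; this takes about 8 to 12 N for both clips together.
- buffer_face (a point): Centre of the front face of the rubber buffer, a round 17 mm plug that sticks 10 mm out of the end bracket towards the clips, on the axis of the seated rod (mount y = 106 mm when untouched). Axes as the mount's; it yields along +y. The bracket is a 34 x 18 x 64 mm block.
- buffer (a joint): How far the buffer is squeezed in, m: 0 untouched, 0.008 right in. It springs back with 2 N per mm (4 mm = 8 N). Push felt by the hand: this plus 1 to 3 N of sliding friction.
- jaw_far (a joint): Opening of the sprung jaw of the clip far from the end bracket (mount y = -85 mm), rad: 0 shut, about 0.2 while the rod passes, at most 0.6; it springs shut by itself.
- jaw_near (a joint): The same for the clip near the end bracket (mount y = +45 mm).
- tray: Brushed-aluminium pull-out tray, lifted off its runners and standing on the closet's white counter: 420 x 700 mm, floor top 20 mm above the counter (world z = 0.020), rim 28 mm above the floor. Origin: centre, at counter height; x along the 420 mm side, y along the 700 mm side. It does not move.
- bin_lip (a point): Top of the front lip of the grey tilt-out bin in its frame (138 x 114 x 95 mm) in the tray's right rear part. Bystander.
- headlamp: Black headlamp without its strap, 62 x 48 x 40 mm, behind the rail holder; origin under its centre. Bystander.
- carabiner: Titanium carabiner lying flat, 105 x 55 x 10 mm, at the left front; origin under its centre. Bystander.
- whistle: White plastic whistle, 50 x 22 x 18 mm, between the rod and the rail holder, to the right; origin under its centre. Bystander.
- hexkey: Small dark steel hex key lying flat, 90 x 23 x 6 mm, between the rod and the rail holder, to the left. Bystander.
- bowl: Orange silicone bowl, 132 mm wide, 52 mm high, at the left; origin under its centre. Bystander.
- cup: Red steel camping cup, 72 mm wide, 78 mm high, standing in the orange bowl (its top about 83 mm above the tray floor). Bystander.
- torch: Grey pocket torch lying down, 105 mm long, 24 mm thick, at the right front. Bystander.

How it is judged (in metres and radians):
On the way, in this order (a step that is already met when the one before it is completed fails the run):
1. the rod is lifted off the tray floor (height (world z) of rod_c above 0.05 m), for 0.1 s.
2. the rod lies home in both fork clips, both jaws shut over it (z of rod_c in the frame of mount between 0.045 and 0.051 m and x of rod_c in the frame of mount between -0.003 and 0.003 m and angle between the x axis of rod_c and the y axis of mount, either way round below 0.04 rad and value of joint each of jaw_far, jaw_near below 0.08 rad), for 0.2 s.
At the end, for the whole second after the job is handed in: The rod lies home in both clips (axis within 3 mm and 0.04 rad of the seat line), both jaws shut (below 0.08 rad); its end presses the buffer with 4 to 12 N (squeezed in 2 to 6 mm) and the fingers are still on the rod (over 2 N), all through the last second while the arm holds (all of step 2 and contact force between rod and buffer between 4 and 12 N and value of joint buffer between 0.002 and 0.006 m and contact force between the fingers and rod above 2 N); the arm keeps its last pose, push and grip.
It fails at once if the buffer is pushed right in (over 7.5 mm) (value of joint buffer above 0.0075 m).
It fails at once if other gear is moved by more than 30 mm (distance of any of headlamp, carabiner, whistle, hexkey, bowl, cup, torch, bin_lip from where it was at the start of the episode above 0.03 m).
It also fails if it takes over 51 s, if anything falls off the work surface, if the arm or the gripper's body presses on something with over 40 N, if the wrist force passes 120 N, or if a joint passes its speed limit or range.

## Working session

There is one attempt and no reset: what is moved stays moved. The work goes in short steps, Python scripts to look and compute and a tool call to move; the robot and the scene stay as the last step left them, time stands still between calls to the robot, and variables do not carry over. Pictures are saved under pics/ and viewed, and the job is handed in when it is done.

Besides the shell and the picture viewer there is one more tool, called after "Request:" by a JSON object that holds its "op" and its "data". arm_command: Moves the arm, as the interface text tells. Its arguments: {"type":"object","properties":{"plan":{"type":"array"}},"required":["plan"]}

```bash
ls; mkdir -p pics; python3 - <<'E'
from plant import readout, imaging, bot
import cv2
o=readout.get_obs();print(o)
for n in ["scene","side","wrist"]:
    cv2.imwrite(f"pics/{n}0.png",imaging.capture(n)); print(n,imaging.get_calibration(n))
E
```

```text
pics
{'time': 0.0, 'joint_positions': array([-1.40496292e+00,  3.42688306e-01,  1.52500381e+00, -3.60556773e-05,
        1.27542819e+00, -1.46018465e-01]), 'dq': array([ 8.61322869e-04, -2.40960829e-04,  7.56422978e-04, -9.94538674e-04,
       -2.56080099e-04,  9.99831472e-05]), 'tau': array([ 9.81946368e-05, -4.31250644e+01, -2.44217134e+01,  7.17149349e-02,
        5.58192213e-02, -9.92399123e-05]), 'tool_pos': array([ 161.02029425, -499.29915293,  248.06742465]), 'tcp_rot': array([3.01813972, 1.56926828, 1.75920579]), 'contact_force': array([ 0.47673612,  0.13077491, -0.10812663]), 'moment': array([-0.04673957,  0.00345815, -0.01067585]), 'grip_width': 91.80081578341515}
scene {'fx': 481.09052071591344, 'fy': 481.09052071591344, 'cx': 278.2762119479126, 'cy': 212.02391378760876, 'position': array([1272.68105486,  286.94401334,  838.88465015]), 'rotation': array([0.75948691, 0.01434511, 1.95143746])}
side {'fx': 414.912207490141, 'fy': 414.912207490141, 'cx': 276.9975738956981, 'cy': 207.59752789240008, 'position': array([ 496.23125675, -629.95521198,  672.87384851]), 'rotation': array([ 0.85852473, -0.0144188 , -0.11587177])}
wrist {'fx': 325.19226210127806, 'fy': 325.19226210127806, 'cx': 277.0304904523825, 'cy': 205.6869288415724, 'mount': array([[ 3.53230897e-04,  2.84523960e-01, -9.58668864e-01,
        -1.35762729e+02],
       [-7.41096594e-04,  9.58668735e-01,  2.84523649e-01,
         7.76709322e+01],
       [ 9.99999663e-01,  6.09963687e-04,  5.49491155e-04,
        -5.74776525e-01],
       [ 0.00000000e+00,  0.00000000e+00,  0.00000000e+00,
         1.00000000e+00]])}
```

View pics/scene0.png

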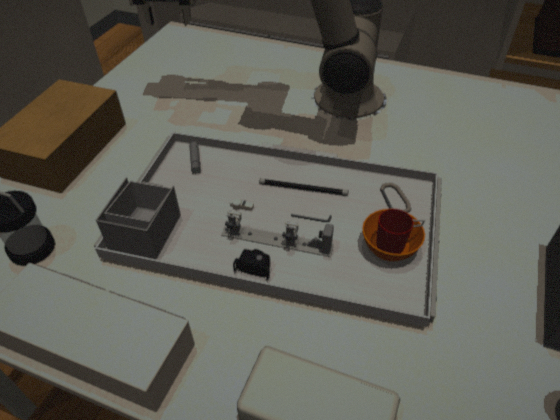

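View pics/side0.png

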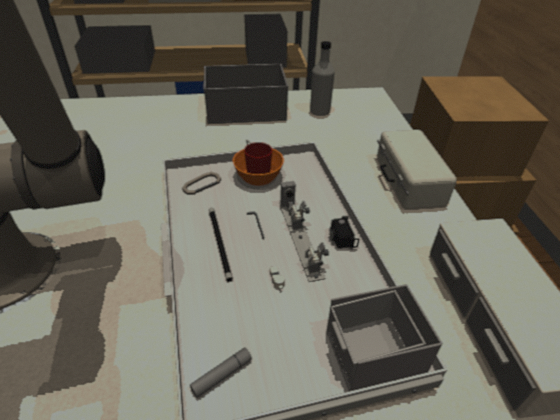

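View pics/wrist0.png

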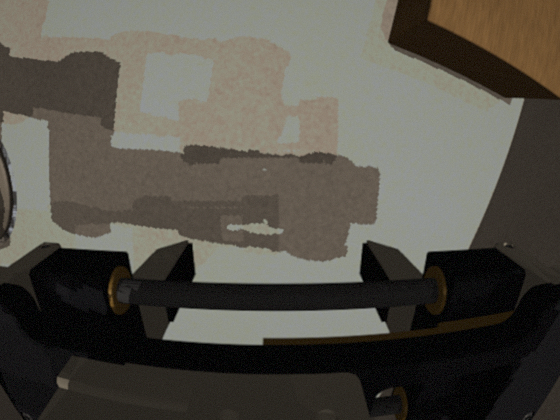

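Scene: the rod runs from (262,182) to (347,192). The rail runs from (224,228) to (332,250), with the bracket at its right end (world +y). Side: the rod runs from (212,210) to (229,278) and the bracket is at about (288,193).

```bash
cat > h.py <<'E'
import numpy as np, cv2
from scipy.spatial.transform import Rotation as R
from plant import readout, imaging, bot
def rot(r): return R.from_euler('xyz',r).as_matrix()
def ray(n,uv,obs=None):
    c=imaging.get_calibration(n); uv=np.asarray(uv,float)
    x=(uv[0]-c['cx'])/c['fx']; y=(uv[1]-c['cy'])/c['fy']
    if n=='wrist':
        r=np.hypot(x,y); s=np.sin(r)/r if r>1e-9 else 1
        d=np.array([x*s,-y*s,-np.cos(r)])
        o=obs or readout.get_obs(); T=rot(o['tcp_rot']); M=c['mount']
        return o['tool_pos']+T@M[:3,3], T@M[:3,:3]@d
    d=np.array([x,-y,-1.]); Rm=rot(c['rotation']); return np.array(c['position']), Rm@d
def plane(n,uv,z,obs=None):
    p,d=ray(n,uv,obs); return p+d*(z-p[2])/d[2]
def proj(n,P,obs=None):
    c=imaging.get_calibration(n)
    if n=='wrist':
        o=obs or readout.get_obs(); T=rot(o['tcp_rot']); M=c['mount']
        q=M[:3,:3].T@(T.T@(np.asarray(P)-o['tool_pos'])-M[:3,3])
        th=np.arctan2(np.hypot(q[0],q[1]),-q[2]); a=np.arctan2(-q[1],q[0])
        return np.array([c['cx']+c['fx']*th*np.cos(a),c['cy']+c['fy']*th*np.sin(a)])
    q=rot(c['rotation']).T@(np.asarray(P)-c['position'])
    return np.array([c['cx']-c['fx']*q[0]/q[2],c['cy']+c['fy']*q[1]/q[2]])
def tri(rays):
    A=np.zeros((3,3));b=np.zeros(3)
    for p,d in rays:
        d=d/np.linalg.norm(d);Q=np.eye(3)-np.outer(d,d);A+=Q;b+=Q@p
    return np.linalg.solve(A,b)
E
python3 - <<'E'
from h import *
a=cv2.imread('pics/scene0.png');b=cv2.imread('pics/side0.png')
A=cv2.resize(a[165:285,205:355],None,fx=5,fy=5,interpolation=3)
B=cv2.resize(b[170:290,195:365],None,fx=4.7,fy=4.7,interpolation=3)
cv2.imwrite('pics/sz.png',cv2.convertScaleAbs(A,alpha=1.7));cv2.imwrite('pics/bz.png',cv2.convertScaleAbs(B,alpha=1.7))
for n,p in [('scene',[(262,182),(347,192)]),('side',[(212,210),(229,278)])]:
    for q in p: print(n,plane(n,q,27))
E
```

```text
scene [480.54417031 -85.98570643  27.        ]
scene [439.71605441 119.93718366  27.        ]
side [438.41017941 118.58279244  27.        ]
side [472.31874737 -91.11111162  27.        ]
```

View pics/sz.png

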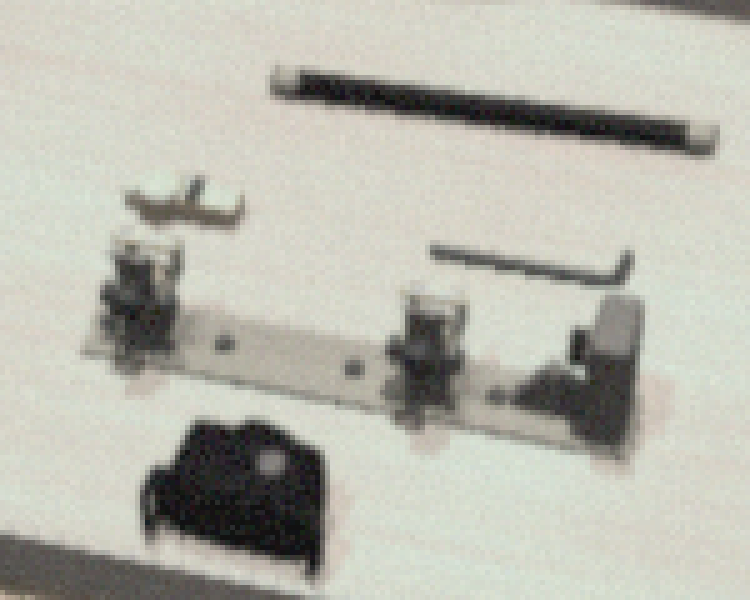

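View pics/bz.png

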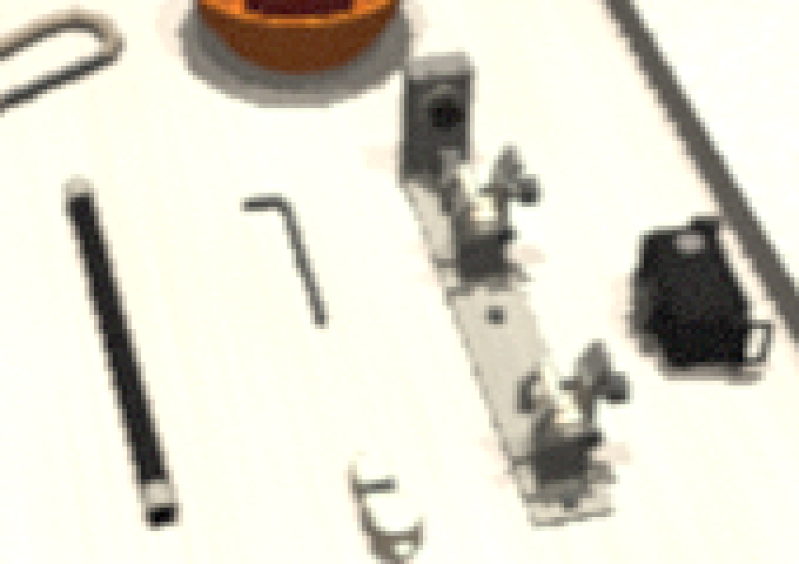

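```bash
python3 - <<'E'
from h import *
o=readout.get_obs();T=rot(o['tcp_rot']);print(T.round(3))
for n,p in [('scene',[(222,235),(331,257),(232,224-0),(291,231)]),('side',[(292,193+15),(308,281)])]:
    for q in p: print(n,plane(n,q,24))
E
```

```text
[[-0.     0.952  0.307]
 [ 0.001  0.307 -0.952]
 [-1.     0.    -0.001]]
scene [ 669.72702976 -102.68829372   24.        ]
scene [641.39026532 143.34714325  24.        ]
scene [631.64074603 -96.13120378  24.        ]
scene [603.01119312  37.22508536  24.        ]
side [627.96540737 110.44194641  24.        ]
side [ 627.95995359 -112.53028653   24.        ]
```

Request:
{"op": "arm_command", "data": {"plan": [{"tx": -0.3,"ty": 3.9,"tz": -2.95,"jaw": 1},{"tx": -0.3,"ty": 3.9,"tz": -2.95,"jaw": 1},{"tx": -0.3,"ty": 3.9,"tz": -2.95,"jaw": 1},{"tx": -0.3,"ty": 3.9,"tz": -2.95,"jaw": 1},{"tx": -0.3,"ty": 3.9,"tz": -2.95,"jaw": 1},{"tx": -0.3,"ty": 3.9,"tz": -2.95,"jaw": 1},{"tx": -0.3,"ty": 3.9,"tz": -2.95,"jaw": 1},{"tx": -0.3,"ty": 3.9,"tz": -2.95,"jaw": 1},{"tx": -0.3,"ty": 3.9,"tz": -2.95,"jaw": 1},{"tx": -0.3,"ty": 3.9,"tz": -2.95,"jaw": 1},{"tx": -0.3,"ty": 3.9,"tz": -2.95,"jaw": 1},{"tx": -0.3,"ty": 3.9,"tz": -2.95,"jaw": 1}]}}

```text
invalid input at $.plan[0]: expected keys tx, ty, tz, wx, wy, wz, jaw
```

Request:
{"op": "arm_command", "data": {"plan": [{"wx": -0.145,"jaw": 1},{"wx": -0.145,"jaw": 1},{"wx": -0.145,"jaw": 1},{"wx": -0.145,"jaw": 1},{"wx": -0.145,"jaw": 1},{"wx": -0.145,"jaw": 1},{"wx": -0.145,"jaw": 1},{"wx": -0.145,"jaw": 1},{"wx": -0.145,"jaw": 1},{"wx": -0.145,"jaw": 1},{"jaw": 1},{"jaw": 1}]}}

```text
invalid input at $.plan[0]: expected keys tx, ty, tz, wx, wy, wz, jaw
```

```bash
python3 - <<'E'
from h import *
o=readout.get_obs();print(o['time'],o['tool_pos'],o['joint_positions'],o['contact_force']);print(rot(o['tcp_rot']).round(3))
im=imaging.capture('wrist');cv2.imwrite('pics/w1.png',im)
import pickle;pickle.dump(o,open('o1.pkl','wb'))
E
```

```text
0.15 [ 161.02773416 -499.42326973  248.22517489] [-1.40500704e+00  3.42556531e-01  1.52474779e+00 -1.62113339e-06
  1.27540118e+00 -1.46011170e-01] [ 0.06774868  0.80465163 -0.08953397]
[[-0.     0.952  0.307]
 [ 0.001  0.307 -0.952]
 [-1.     0.    -0.001]]
```

View pics/w1.png

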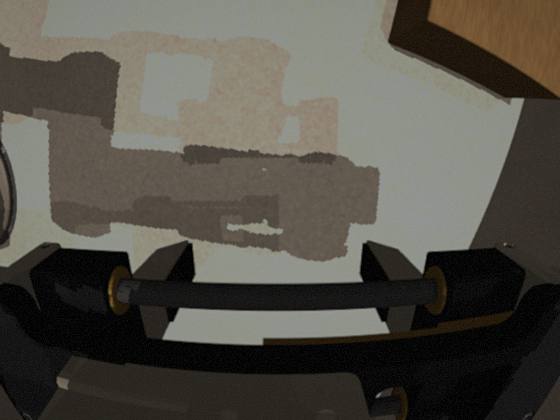

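Both calls were refused because every row needs all the keys, so the arm hasn't moved and the view is the same. I'll send them again in full.

Request:
{"op": "arm_command", "data": {"plan": [{"tx": -0.3,"ty": 3.9,"tz": -2.95,"wx": 0,"wy": 0,"wz": 0,"jaw": 1},{"tx": -0.3,"ty": 3.9,"tz": -2.95,"wx": 0,"wy": 0,"wz": 0,"jaw": 1},{"tx": -0.3,"ty": 3.9,"tz": -2.95,"wx": 0,"wy": 0,"wz": 0,"jaw": 1},{"tx": -0.3,"ty": 3.9,"tz": -2.95,"wx": 0,"wy": 0,"wz": 0,"jaw": 1},{"tx": -0.3,"ty": 3.9,"tz": -2.95,"wx": 0,"wy": 0,"wz": 0,"jaw": 1},{"tx": -0.3,"ty": 3.9,"tz": -2.95,"wx": 0,"wy": 0,"wz": 0,"jaw": 1},{"tx": -0.3,"ty": 3.9,"tz": -2.95,"wx": 0,"wy": 0,"wz": 0,"jaw": 1},{"tx": -0.3,"ty": 3.9,"tz": -2.95,"wx": 0,"wy": 0,"wz": 0,"jaw": 1},{"tx": -0.3,"ty": 3.9,"tz": -2.95,"wx": 0,"wy": 0,"wz": 0,"jaw": 1},{"tx": -0.3,"ty": 3.9,"tz": -2.95,"wx": 0,"wy": 0,"wz": 0,"jaw": 1},{"tx": -0.3,"ty": 3.9,"tz": -2.95,"wx": 0,"wy": 0,"wz": 0,"jaw": 1},{"tx": -0.3,"ty": 3.9,"tz": -2.95,"wx": 0,"wy": 0,"wz": 0,"jaw": 1}]}}

```text
time: 1.4
tool_pos: [498.7, -17.2, 284.8]
tcp_rot: [-0.106, 1.571, -1.365]
contact_force: [0.1, -1.2, 0.7]
grip_width: 91.8
```

Request:
{"op": "arm_command", "data": {"plan": [{"tx": 0,"ty": 0,"tz": 0,"wx": -0.145,"wy": 0,"wz": 0,"jaw": 1},{"tx": 0,"ty": 0,"tz": 0,"wx": -0.145,"wy": 0,"wz": 0,"jaw": 1},{"tx": 0,"ty": 0,"tz": 0,"wx": -0.145,"wy": 0,"wz": 0,"jaw": 1},{"tx": 0,"ty": 0,"tz": 0,"wx": -0.145,"wy": 0,"wz": 0,"jaw": 1},{"tx": 0,"ty": 0,"tz": 0,"wx": -0.145,"wy": 0,"wz": 0,"jaw": 1},{"tx": 0,"ty": 0,"tz": 0,"wx": -0.145,"wy": 0,"wz": 0,"jaw": 1},{"tx": 0,"ty": 0,"tz": 0,"wx": -0.145,"wy": 0,"wz": 0,"jaw": 1},{"tx": 0,"ty": 0,"tz": 0,"wx": -0.145,"wy": 0,"wz": 0,"jaw": 1},{"tx": 0,"ty": 0,"tz": 0,"wx": -0.145,"wy": 0,"wz": 0,"jaw": 1},{"tx": 0,"ty": 0,"tz": 0,"wx": -0.145,"wy": 0,"wz": 0,"jaw": 1},{"tx": 0,"ty": 0,"tz": 0,"wx": 0,"wy": 0,"wz": 0,"jaw": 1},{"tx": 0,"ty": 0,"tz": 0,"wx": 0,"wy": 0,"wz": 0,"jaw": 1}]}}

```text
time: 2.6
tool_pos: [497.8, -19.2, 284.6]
tcp_rot: [3.071, 1.571, -3.025]
contact_force: [0.3, 0.7, -0.6]
grip_width: 91.7
```

```bash
python3 - <<'E'
from h import *
o=readout.get_obs();print(o['time'],o['tool_pos'],o['joint_positions'],o['contact_force']);print(rot(o['tcp_rot']).round(3))
im=imaging.capture('wrist');cv2.imwrite('pics/w2.png',im)
import pickle;pickle.dump(o,open('o2.pkl','wb'))
E
```

```text
2.6 [497.8429437  -19.18579726 284.57579318] [-1.92421622e-01  2.65825136e-01  1.53176342e+00 -9.01893603e-05
  1.34427950e+00 -3.79460927e-01] [ 0.33765292  0.70809745 -0.56787269]
[[-0.    -0.186  0.983]
 [-0.     0.983  0.186]
 [-1.     0.    -0.   ]]
```

View pics/w2.png

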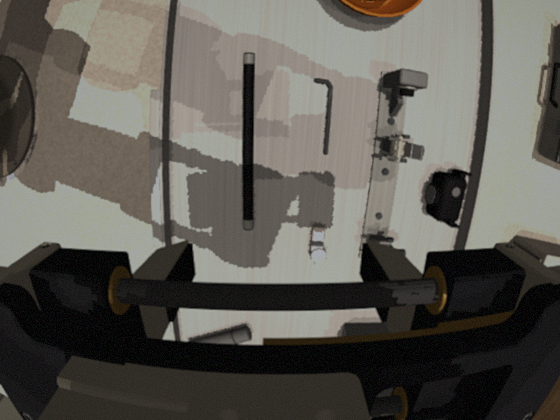

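Wrist: the rod is near vertical from (249,54) to (248,229). The bracket is at (403,85), the near clip at (398,148), and a finger hides the far clip. Next I'll measure the rod.

```bash
python3 - <<'E'
from h import *
import pickle;o=pickle.load(open('o2.pkl','rb'))
im=cv2.imread('pics/w2.png');g=cv2.cvtColor(im,cv2.COLOR_BGR2GRAY)
m=(g<50).astype(np.uint8);n,l,s,c=cv2.connectedComponentsWithStats(m)
k=l[150,248];print(s[k],c[k])
ys,xs=np.nonzero(l==k)
# centre line of black part
pts=[]
for y in range(ys.min()+3,ys.max()-2,4):
    pts.append(plane('wrist',(xs[ys==y].mean(),y),27,o)[:2])
pts=np.array(pts);c0=pts.mean(0);d=np.linalg.svd(pts-c0)[2][0]
print('dir',d*np.sign(d[1]),np.abs((pts-c0)@[-d[1],d[0]]).max())
for y in list(range(46,60)): print(y,g[y,246:253],end=' ')
print()
for y in list(range(215,240)): print(y,g[y,244:252])
for q in [(249,ys.min()),(248,ys.max())]:print('black end',plane('wrist',q,27,o))
E
```

```text
[ 242   64   12  157 1633] [247.78138396 142.41028781]
dir [-0.16687223  0.98597853] 0.4961214500805101
46 [139 141 142 140 144 143 142] 47 [139 136 140 142 141 142 144] 48 [141 136 143 143 141 143 140] 49 [139 142 142 144 142 143 141] 50 [138 142 144 143 143 144 146] 51 [134 137 139 136 137 141 140] 52 [ 93  93  91  93  91 104 111] 53 [70 74 83 82 74 70 70] 54 [ 95 105 118 119 109  96  89] 55 [102 114 129 126 120 110 102] 56 [105 113 126 124 117 106  98] 57 [103 112 126 123 116 108  95] 58 [104 112 125 125 114 110  99] 59 [105 113 124 126 114 109  98] 
215 [ 2  6 10 18  3  7  6  7]
216 [15  6 14  4 16  6 11  6]
217 [ 7  8 11  9  8  6  7  2]
218 [ 7 16 13 13  9 12  1  0]
219 [24 19 23 13 13 20 19 24]
220 [53 55 52 48 47 40 42 51]
221 [66 67 72 72 68 70 66 66]
222 [64 72 76 74 76 71 69 66]
223 [67 70 76 74 76 71 70 62]
224 [64 69 73 73 75 74 71 66]
225 [66 72 72 78 77 76 71 64]
226 [64 70 74 75 74 73 69 66]
227 [61 67 72 77 77 73 71 67]
228 [55 63 69 70 71 70 67 57]
229 [57 50 47 53 53 53 55 58]
230 [87 76 70 69 68 72 77 85]
231 [96 94 90 89 86 86 91 98]
232 [97 93 93 93 91 92 96 96]
233 [94 92 97 91 94 92 97 95]
234 [94 93 93 93 92 88 99 95]
235 [96 95 92 91 92 94 92 97]
236 [94 93 94 92 95 88 92 96]
237 [94 95 93 93 91 91 93 93]
238 [97 94 93 91 95 91 93 93]
239 [94 92 91 89 95 96 93 94]
black end [440.59550524 108.7105225   27.        ]
black end [472.74496536 -83.30393498  27.        ]
```

Request:
{"op": "arm_command", "data": {"plan": [{"tx": 4.2,"ty": 0.78,"tz": -0.69,"wx": 0.019,"wy": 0,"wz": 0,"jaw": 1},{"tx": 4.2,"ty": 0.78,"tz": -0.69,"wx": 0,"wy": 0,"wz": 0,"jaw": 1},{"tx": 4.2,"ty": 0.78,"tz": -0.69,"wx": 0,"wy": 0,"wz": 0,"jaw": 1},{"tx": 4.2,"ty": 0.78,"tz": -0.69,"wx": 0,"wy": 0,"wz": 0,"jaw": 1},{"tx": 4.2,"ty": 0.78,"tz": -0.69,"wx": 0,"wy": 0,"wz": 0,"jaw": 1},{"tx": 0,"ty": 0,"tz": 0,"wx": 0,"wy": 0,"wz": 0,"jaw": 1},{"tx": 0,"ty": 0,"tz": 0,"wx": 0,"wy": 0,"wz": 0,"jaw": 1},{"tx": 0,"ty": 0,"tz": 0,"wx": 0,"wy": 0,"wz": 0,"jaw": 1}]}}

```text
time: 3.45
tool_pos: [459.2, 12.7, 76.7]
tcp_rot: [-0.337, 1.566, -0.166]
contact_force: [0.3, 0.1, 0.1]
grip_width: 91.6
```

```bash
python3 - <<'E'
from h import *
import pickle
o=readout.get_obs();print(o['tool_pos'],o['contact_force']);print(rot(o['tcp_rot']).round(3))
im=imaging.capture('wrist');cv2.imwrite('pics/w3.png',im)
E
```

```text
[459.21256899  12.67322445  76.74419741] [0.25343134 0.06523083 0.06649846]
[[ 0.004 -0.17   0.985]
 [-0.001  0.985  0.17 ]
 [-1.    -0.001  0.004]]
```

View pics/w3.png

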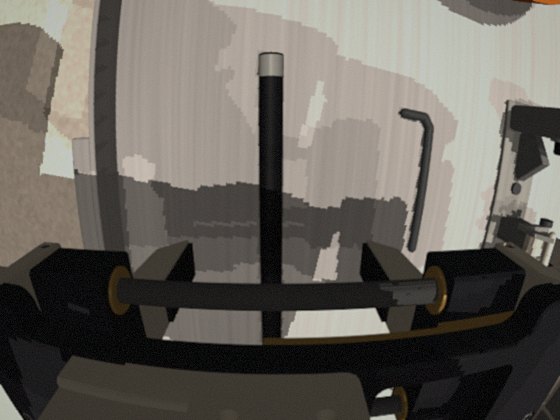

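The rod shows at column 270, just left of the centre line at 277, which fits the 2.5 mm offset I measured. I'll correct it, go down and grip.

Request:
{"op": "arm_command", "data": {"plan": [{"tx": 1.5,"ty": 0,"tz": -0.24,"wx": 0,"wy": 0,"wz": 0,"jaw": 1},{"tx": 1.0,"ty": 0,"tz": 0,"wx": 0,"wy": 0,"wz": 0,"jaw": 1},{"tx": 0.5,"ty": 0,"tz": 0,"wx": 0,"wy": 0,"wz": 0,"jaw": 1},{"tx": 0.3,"ty": 0,"tz": 0,"wx": 0,"wy": 0,"wz": 0,"jaw": 1},{"tx": 0,"ty": 0,"tz": 0,"wx": 0,"wy": 0,"wz": 0,"jaw": 1},{"tx": 0,"ty": 0,"tz": 0,"wx": 0,"wy": 0,"wz": 0,"jaw": 1}]}}

```text
time: 4.1
tool_pos: [455.2, 12.6, 42.3]
tcp_rot: [-0.497, 1.57, -0.325]
contact_force: [-0.2, -0.5, 5.4]
grip_width: 91.6
```

Request:
{"op": "arm_command", "data": {"plan": [{"tx": 0,"ty": 0,"tz": 0,"wx": 0,"wy": 0,"wz": 0,"jaw": -1},{"tx": 0,"ty": 0,"tz": 0,"wx": 0,"wy": 0,"wz": 0,"jaw": -1},{"tx": 0,"ty": 0,"tz": 0,"wx": 0,"wy": 0,"wz": 0,"jaw": -1},{"tx": 0,"ty": 0,"tz": 0,"wx": 0,"wy": 0,"wz": 0,"jaw": -1},{"tx": 0,"ty": 0,"tz": 0,"wx": 0,"wy": 0,"wz": 0,"jaw": -1},{"tx": 0,"ty": 0,"tz": 0,"wx": 0,"wy": 0,"wz": 0,"jaw": -1},{"tx": 0,"ty": 0,"tz": 0,"wx": 0,"wy": 0,"wz": 0,"jaw": -1},{"tx": 0,"ty": 0,"tz": 0,"wx": 0,"wy": 0,"wz": 0,"jaw": -1},{"tx": 0,"ty": 0,"tz": 0,"wx": 0,"wy": 0,"wz": 0,"jaw": -1},{"tx": 0,"ty": 0,"tz": 0,"wx": 0,"wy": 0,"wz": 0,"jaw": -1}]}}

```text
time: 5.1
tool_pos: [455.3, 12.7, 42.3]
tcp_rot: [-0.406, 1.57, -0.234]
contact_force: [-0.4, 0.3, 5.0]
grip_width: 16.3
```

Request:
{"op": "arm_command", "data": {"plan": [{"tx": -0.1,"ty": 0,"tz": 0,"wx": 0,"wy": 0,"wz": 0,"jaw": -1},{"tx": 0,"ty": 0,"tz": 0,"wx": 0,"wy": 0,"wz": 0,"jaw": -1},{"tx": 0,"ty": 0,"tz": 0,"wx": 0,"wy": 0,"wz": 0,"jaw": -1},{"tx": 0,"ty": 0,"tz": 0,"wx": 0,"wy": 0,"wz": 0,"jaw": -1}]}}

```text
time: 5.5
tool_pos: [454.7, 12.7, 42.6]
tcp_rot: [-3.055, 1.571, -2.883]
contact_force: [-0.2, 0.0, 0.0]
grip_width: 13.0
```

Request:
{"op": "arm_command", "data": {"plan": [{"tx": -1.5,"ty": 0,"tz": 0,"wx": 0,"wy": 0,"wz": 0,"jaw": -1},{"tx": -3,"ty": 0,"tz": 0,"wx": 0,"wy": 0,"wz": 0,"jaw": -1},{"tx": -4,"ty": 0,"tz": 0,"wx": 0,"wy": 0,"wz": 0,"jaw": -1},{"tx": -3.5,"ty": -1,"tz": 1,"wx": 0,"wy": 0,"wz": 0,"jaw": -1},{"tx": -3,"ty": -2.4,"tz": 1,"wx": 0,"wy": 0,"wz": 0,"jaw": -1},{"tx": -2,"ty": -3,"tz": 1.8,"wx": 0,"wy": 0,"wz": 0,"jaw": -1},{"tx": -1,"ty": -3,"tz": 1.5,"wx": 0,"wy": 0,"wz": 0,"jaw": -1},{"tx": 0,"ty": -1,"tz": 0.5,"wx": 0,"wy": 0,"wz": 0,"jaw": -1},{"tx": 0,"ty": 0,"tz": 0,"wx": 0,"wy": 0,"wz": 0,"jaw": -1},{"tx": 0,"ty": 0,"tz": 0,"wx": 0,"wy": 0,"wz": 0,"jaw": -1}]}}

```text
time: 6.5
tool_pos: [528.5, -79.0, 221.5]
tcp_rot: [2.594, 1.568, 2.765]
contact_force: [-1.2, 0.1, -1.4]
grip_width: 13.0
```

```bash
python3 - <<'E'
from h import *
import pickle
o=readout.get_obs();print(o['tool_pos'],o['contact_force'],o['grip_width']);print(rot(o['tcp_rot']).round(3))
pickle.dump(o,open('o4.pkl','wb'))
im=imaging.capture('wrist');cv2.imwrite('pics/w4.png',im)
cv2.imwrite('pics/scene4.png',imaging.capture('scene'));cv2.imwrite('pics/side4.png',imaging.capture('side'))
E
```

```text
[528.52659736 -78.97435697 221.50252953] [-1.18004282  0.06771045 -1.37302393] 12.971863820700824
[[-0.003 -0.171  0.985]
 [ 0.001  0.985  0.171]
 [-1.     0.002 -0.003]]
```

View pics/w4.png

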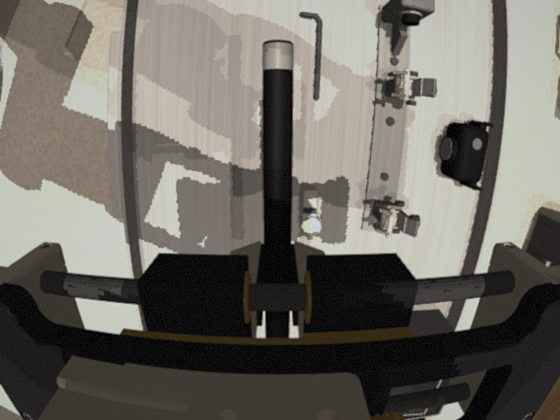

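View pics/side4.png

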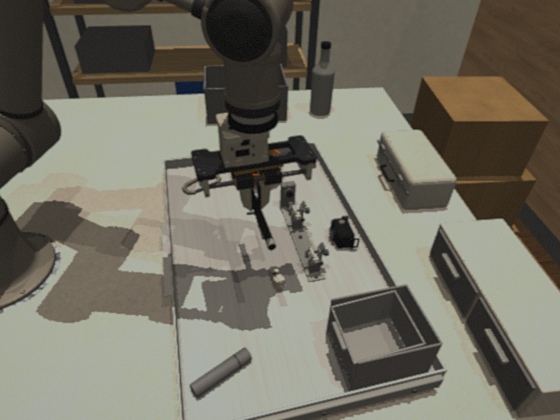

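The rod is held. Wrist: its bracket end is at (278,42). The strip is at columns 368–408, the near clip at about (400,87), the far clip at about (388,215) and the bracket at (405,12). I'll zoom in on the holder.

```bash
python3 - <<'E'
import cv2
a=cv2.imread('pics/w4.png')
A=cv2.resize(a[0:130,345:465],None,fx=4.6,fy=4.6,interpolation=3);B=cv2.resize(a[130:260,345:465],None,fx=4.6,fy=4.6,interpolation=3)
cv2.imwrite('pics/w4a.png',cv2.convertScaleAbs(A,alpha=1.6));cv2.imwrite('pics/w4b.png',cv2.convertScaleAbs(B,alpha=1.6))
E
```

```text
(no output)
```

View pics/w4a.png

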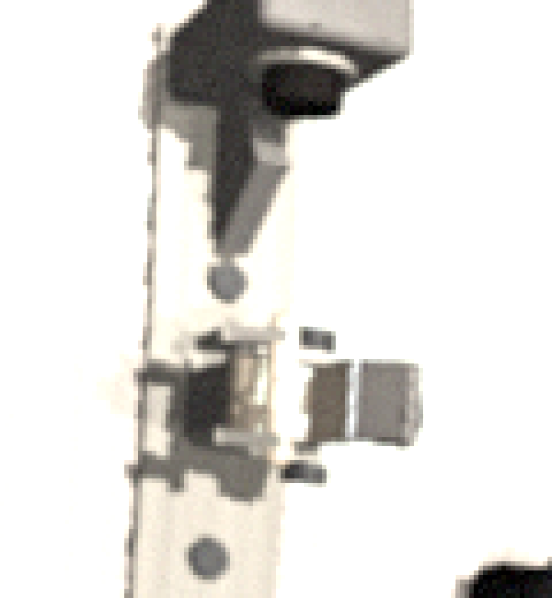

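View pics/w4b.png

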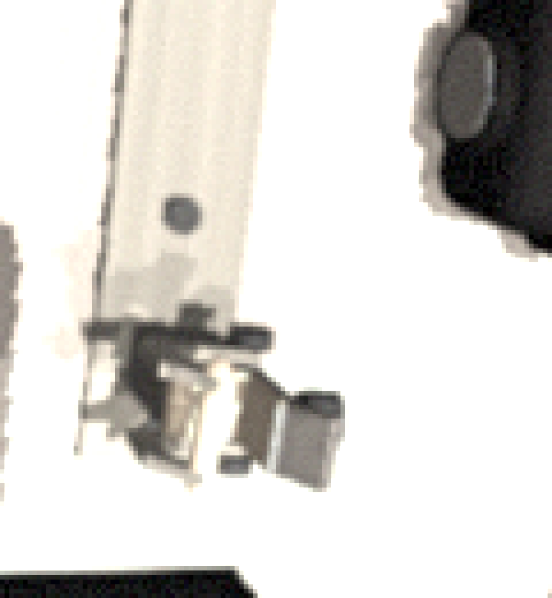

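```bash
python3 - <<'E'
from h import *
import pickle;o=pickle.load(open('o4.pkl','rb'))
P=lambda u,z=24:plane('wrist',u,z,o)
h=[P(q) for q in [(394.6,61.3),(390.2,121.7),(384.6,176.5)]]
print('holes',*[x[:2].round(1) for x in h])
h=np.array(h);c=h[:,:2].mean(0);d=np.linalg.svd(h[:,:2]-c)[2][0];d*=np.sign(d[1]);print('dir',d,np.arctan2(-d[0],d[1]))
n=np.array([d[1],-d[0]])
im=cv2.imread('pics/w4.png');g=cv2.cvtColor(im,cv2.COLOR_BGR2GRAY).astype(float)
# edges of strip along rows
for y in range(112,200,8):
    r=cv2.GaussianBlur(g,(3,3),0)[y]
    print(y,'L',r[360:382:1].round().astype(int),'R',r[392:412].round().astype(int))
L=[P(q)[:2] for q in [(370.7,151.7),(366.7,188.7)]];Rr=[P(q)[:2] for q in [(403.7,136.5),(397.8,188.7)]]
print([(x-c)@n for x in L],[(x-c)@n for x in Rr])
print('buffer',P((345+302/4.6,93/4.6),68))
# scene/side: rays rel
E
```

```text
holes [626.8  76.9] [634.1  11.8] [641.4 -47.3]
dir [-0.11682712  0.99315227] 0.11709451480448936
112 L [172 174 177 180 181 180 177 174 172 172 173 174 163 135 114 126 145 152
 152 149 146 145] R [150 152 153 152 151 150 150 150 151 150 147 145 145 149 160 170 176 177
 178 177]
120 L [173 176 179 181 180 178 174 172 172 173 173 159 126 104 117 142 152 152
 149 147 145 146] R [ 78  89 115 139 149 148 148 150 150 149 147 145 145 152 165 174 176 177
 176 176]
128 L [175 178 180 180 178 175 173 173 173 174 172 155 123 113 132 148 152 150
 147 145 145 147] R [152 153 151 150 149 148 149 150 149 147 145 145 154 172 187 196 201 201
 199 198]
136 L [177 180 181 180 176 173 171 171 173 174 164 136 118 131 149 152 150 147
 145 145 147 149] R [152 151 150 149 148 148 149 149 147 145 145 150 161 171 176 180 187 195
 198 199]
144 L [178 180 179 176 173 172 173 174 172 160 130 107 118 142 151 149 147 146
 145 146 147 149] R [152 149 148 147 148 149 149 147 145 145 152 165 174 177 179 185 193 198
 199 199]
152 L [179 179 177 173 171 172 173 172 167 145 119 121 141 151 149 147 145 144
 144 146 149 
[... 477 characters left out ...]
173 170 146 107  98 125 146 149 147 145 144 144 146 150
 149 135 104  75] R [145 146 146 146 145 144 149 161 173 178 178 178 180 188 197 202 202 202
 203 203]
184 L [155 154 156 157 156 150 126 108 121 143 149 147 145 145 145 146 149 150
 148 144 139 138] R [146 146 145 143 143 149 162 173 176 178 179 179 183 191 200 204 204 204
 203 201]
192 L [162 158 156 156 143 115 100 114 130 132 130 129 128 128 130 132 133 132
 131 129 128 127] R [136 138 139 142 149 162 173 178 178 179 185 195 201 203 204 204 204 202
 200 199]
[np.float64(-18.84863197702749), np.float64(-18.69031763136387)] [np.float64(17.056367902424537), np.float64(17.649564219834243)]
buffer [621.769401   111.51111024  68.        ]
```

```bash
python3 - <<'E'
from h import *
import pickle;o=pickle.load(open('o4.pkl','rb'))
P=lambda u,z=24:plane('wrist',u,z,o)
im=cv2.imread('pics/w4.png');g=cv2.GaussianBlur(cv2.cvtColor(im,cv2.COLOR_BGR2GRAY),(3,3),0).astype(float)
L=[];Rr=[]
for y in range(112,186,4):
    r=g[y]
    k=360+np.argmin(r[360:382 if y<170 else 374]); 
    j=next(j for j in range(k,k+6) if r[j+1]>=(r[k]+150)/2); L.append((j+((r[k]+150)/2-r[j])/(r[j+1]-r[j]),y))
    j=next(j for j in range(396,412) if r[j]<158<=r[j+1]) if r[396]<158 else None
    if j: Rr.append((j+(158-r[j])/(r[j+1]-r[j]),y))
L=np.array([P(q)[:2] for q in L]);Rr=np.array([P(q)[:2] for q in Rr])
fl=np.polyfit(L[:,1],L[:,0],1);fr=np.polyfit(Rr[:,1],Rr[:,0],1);print(fl,fr,'resid',np.std(L[:,0]-np.polyval(fl,L[:,1])),np.std(Rr[:,0]-np.polyval(fr,Rr[:,1])))
for y in (-60,0,60): print(y,np.polyval(fl,y),np.polyval(fr,y),(np.polyval(fl,y)+np.polyval(fr,y))/2)
# rod
T=rot(o['tcp_rot'])
for ty in (40,60,80,100,110):
    q=proj('wrist',o['tool_pos']+T@np.array([16,ty,0]),o)
    y=int(round(q[1])); xs=np.nonzero(g[y,255:305]<70)[0]+255 if y>70 else [0]
    print(ty,q.round(1),xs[0],xs[-1],(xs[0]+xs[-1])/2)
E
```

```text
[-1.21789171e-01  6.17757366e+02] [-1.14499748e-01  6.52693820e+02] resid 0.1323142010860342 0.1559306689489088
-60 625.0647160326516 659.5638048479024 642.3142604402769
0 617.7573657978818 652.693819965351 635.2255928816164
60 610.450015563112 645.8238350827997 628.1369253229559
40 [276.2 191.3] 263 302 282.5
60 [276.1 149.9] 262 291 276.5
80 [276.1 107.2] 263 291 277.0
100 [276.   64.7] 0 0 0.0
110 [276.   43.9] 0 0 0.0
```

```bash
python3 - <<'E'
from h import *
import pickle;o=pickle.load(open('o4.pkl','rb'))
d=np.array([-.1172,.9931]);n=np.array([d[1],-d[0]])
O=np.array([634.5,6.2])
def W(x,y,z): return np.r_[O+n*x+d*y,20+z]
pts={}
for cy in(-85,45):
    for p in [(7.5,cy-8,73),(7.5,cy+8,73),(-6,cy-8,57),(-6,cy+8,57),(28,cy,60)]: pts[str(p)]=p
pts['buf']=(0,106,48)
for nm,f,ob in [('wrist','w4',o),('scene','scene0',None),('side','side0',None)]:
    im=cv2.imread(f'pics/{f}.png');s=5;im=cv2.resize(im,None,fx=s,fy=s,interpolation=3);qs=[]
    for p in pts.values():
        q=proj(nm,W(*p),ob);qs.append(q);cv2.drawMarker(im,tuple(int(v*s+s/2) for v in q),(0,0,255),0,12,2)
    qs=np.array(qs);a=((qs.min(0)-12)*s).astype(int).clip(0);b=((qs.max(0)+12)*s).astype(int)
    c=im[a[1]:b[1],a[0]:b[0]];k=min(1,800/c.shape[1],600/c.shape[0]);c=cv2.resize(c,None,fx=k,fy=k,interpolation=3)
    cv2.imwrite(f'pics/m_{nm}.png',cv2.convertScaleAbs(c,alpha=1.6))
E
```

```text
(no output)
```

View pics/m_wrist.png

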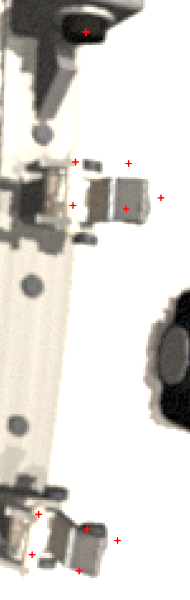

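View pics/m_side.png

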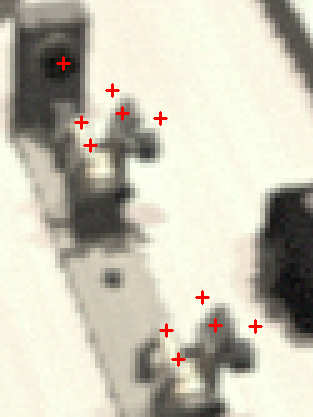

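View pics/m_scene.png

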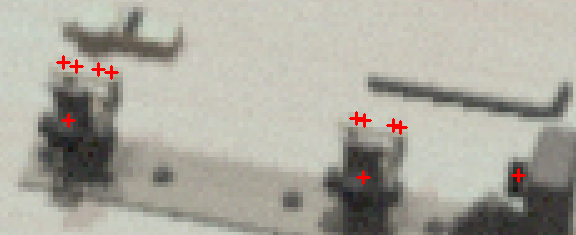

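Request:
{"op": "arm_command", "data": {"plan": [{"tx": 0,"ty": 0,"tz": 0,"wx": 0.0545,"wy": 0,"wz": 0,"jaw": -1},{"tx": 0,"ty": 1.5,"tz": 3.5,"wx": 0,"wy": 0,"wz": 0,"jaw": -1},{"tx": 0,"ty": 1.8,"tz": 4,"wx": 0,"wy": 0,"wz": 0,"jaw": -1},{"tx": 2,"ty": 1.68,"tz": 4,"wx": 0,"wy": 0,"wz": 0,"jaw": -1},{"tx": 4,"ty": 0,"tz": 0,"wx": 0,"wy": 0,"wz": 0,"jaw": -1},{"tx": 2.5,"ty": 0,"tz": 0,"wx": 0,"wy": 0,"wz": 0,"jaw": -1},{"tx": 0,"ty": 0,"tz": 0,"wx": 0,"wy": 0,"wz": 0,"jaw": -1},{"tx": 0,"ty": 0,"tz": 0,"wx": 0,"wy": 0,"wz": 0,"jaw": -1},{"tx": 0,"ty": 0,"tz": 0,"wx": 0,"wy": 0,"wz": 0,"jaw": -1}]}}

```text
time: 7.55
tool_pos: [639.0, -16.9, 140.0]
tcp_rot: [-0.27, 1.567, -0.153]
contact_force: [-0.3, 0.5, -0.8]
grip_width: 12.7
```

```bash
python3 - <<'E'
from h import *
import pickle
o=readout.get_obs();print(o['time'],o['tool_pos'],o['contact_force'],o['grip_width']);print(rot(o['tcp_rot']).round(4))
pickle.dump(o,open('o5.pkl','wb'))
im=imaging.capture('wrist');cv2.imwrite('pics/w5.png',im)
s=imaging.capture('scene');cv2.imwrite('pics/scene5.png',s);b=imaging.capture('side');cv2.imwrite('pics/side5.png',b)
cv2.imwrite('pics/s5z.png',cv2.convertScaleAbs(cv2.resize(s[175:285,205:355],None,fx=5,fy=5,interpolation=3),alpha=1.6))
cv2.imwrite('pics/b5z.png',cv2.convertScaleAbs(cv2.resize(b[160:300,240:380],None,fx=4.2,fy=4.2,interpolation=3),alpha=1.6))
E
```

```text
7.55 [638.9724407  -16.85210292 139.95515902] [-0.33782154  0.46576303 -0.76538182] 12.662813367733477
[[ 3.500e-03 -1.173e-01  9.931e-01]
 [-5.000e-04  9.931e-01  1.173e-01]
 [-1.000e+00 -1.000e-03  3.400e-03]]
```

View pics/w5.png

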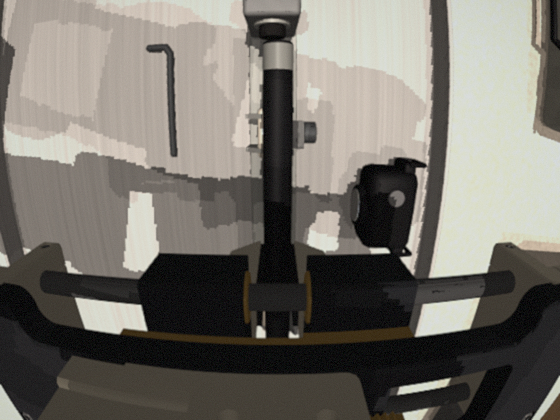

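View pics/s5z.png

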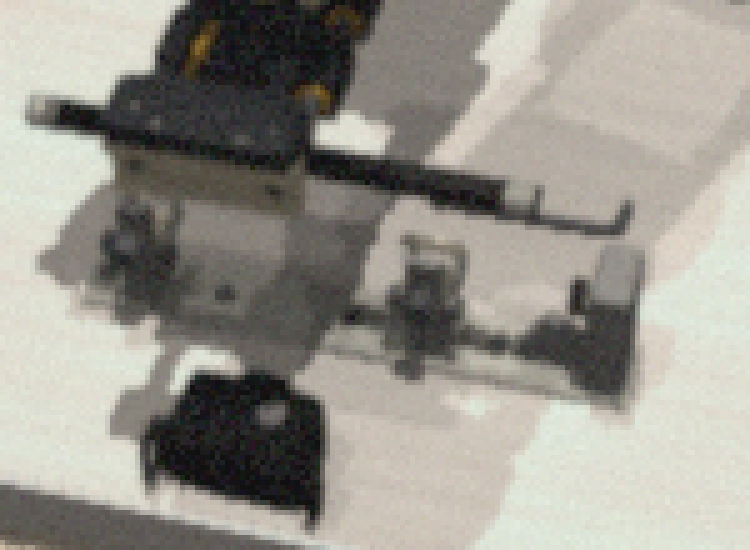

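View pics/b5z.png

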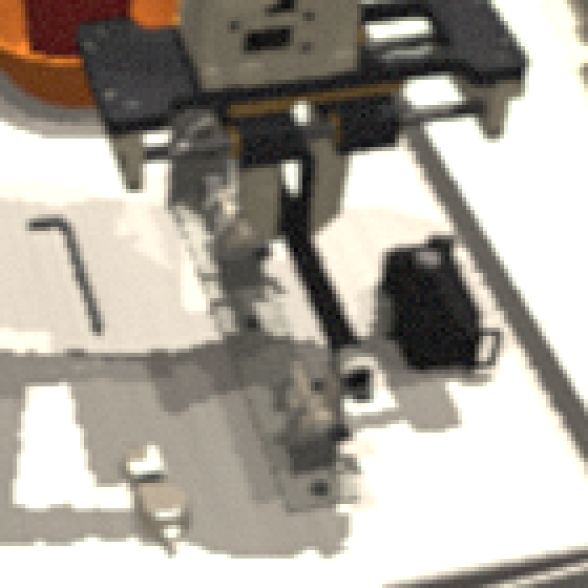

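Wrist: the rod is centred at column 278 over the strip, its end at (278,42). The buffer is just beyond at about (272,31) and the near clip at row 130. I'll measure the strip edges again from here.

```bash
python3 - <<'E'
from h import *
import pickle;o=pickle.load(open('o5.pkl','rb'))
im=cv2.imread('pics/w5.png');A=cv2.resize(im[0:240,210:350],None,fx=5,fy=5,interpolation=3)
cv2.imwrite('pics/w5a.png',cv2.convertScaleAbs(A[:600],alpha=1.6));cv2.imwrite('pics/w5b.png',cv2.convertScaleAbs(A[600:],alpha=1.6))
E
```

View pics/w5a.png

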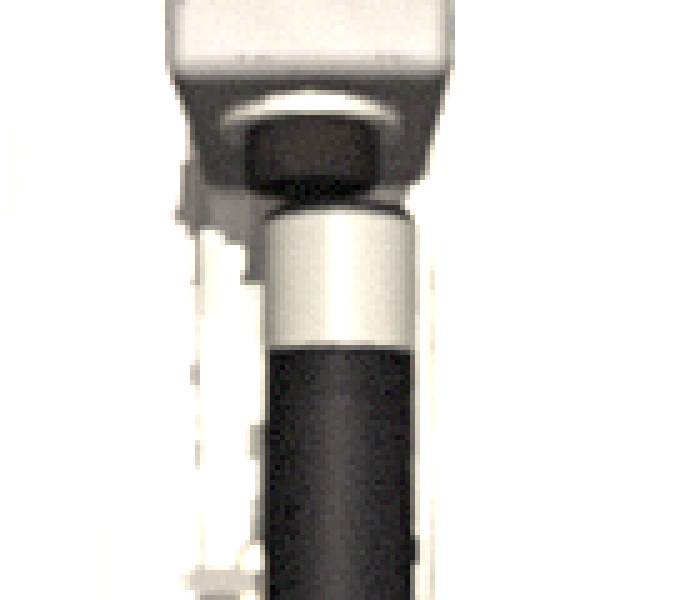

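View pics/w5b.png

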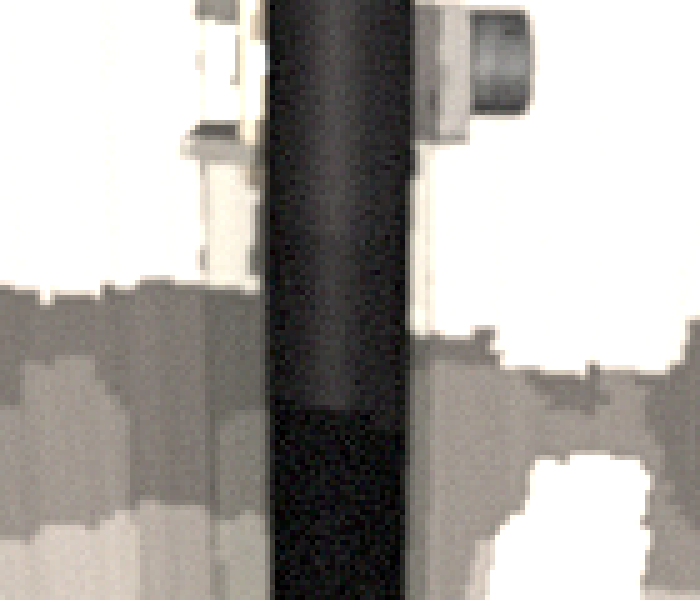

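```bash
python3 - <<'E'
from h import *
import pickle;o=pickle.load(open('o5.pkl','rb'))
o2=readout.get_obs();print(o2['tool_pos'],rot(o2['tcp_rot'])[:,0])
P=lambda u,z:plane('wrist',(u[0]/5+210,u[1]/5),z,o)
d=np.array([-.1172,.9931]);n=np.array([d[1],-d[0]])
t=o['tool_pos'][:2]
for nm,a,b,z in [('strip232',(215,1160),(432,1160),24),('strip200',(210,1020),(432,1020),24),('strip170',(204,850),(434,850),24),('brkttop front',(178,70),(447,70),84),('bufring',(247,135),(381,135),68),('rod',(268,1000),(408,1000),o['tool_pos'][2]-16),('rod',(268,500),(412,500),o['tool_pos'][2]-16)]:
    A,B=P(a,z)[:2],P(b,z)[:2]
    print(nm,'x rel TCP in mount axes',((A-t)@n).round(2),((B-t)@n).round(2),'mid',(((A+B)/2-t)@n).round(2),'y',(((A+B)/2-t)@d).round(1))
E
```

```text
[638.73921393 -17.0270507  139.61615729] [ 3.07982159e-03 -5.23084698e-04 -9.99995121e-01]
strip232 x rel TCP in mount axes -19.08 16.98 mid -1.05 y -19.9
strip200 x rel TCP in mount axes -19.32 16.54 mid -1.39 y 4.3
strip170 x rel TCP in mount axes -19.71 16.46 mid -1.62 y 32.2
brkttop front x rel TCP in mount axes -17.64 13.72 mid -1.96 y 137.5
bufring x rel TCP in mount axes -10.31 6.52 mid -1.9 y 133.2
rod x rel TCP in mount axes -6.09 7.48 mid 0.7 y 35.7
rod x rel TCP in mount axes -5.71 7.5 mid 0.9 y 83.4
```

Request:
{"op": "arm_command", "data": {"plan": [{"tx": 1.5,"ty": 0,"tz": -0.21,"wx": -0.007,"wy": 0,"wz": 0,"jaw": -1},{"tx": 1.2,"ty": 0,"tz": 0,"wx": 0,"wy": 0,"wz": 0,"jaw": -1},{"tx": 0.5,"ty": 0,"tz": 0,"wx": 0,"wy": 0,"wz": 0,"jaw": -1},{"tx": 0,"ty": 0,"tz": 0,"wx": 0,"wy": 0,"wz": 0,"jaw": -1},{"tx": 0,"ty": 0,"tz": 0,"wx": 0,"wy": 0,"wz": 0,"jaw": -1},{"tx": 0,"ty": 0,"tz": 0,"wx": 0,"wy": 0,"wz": 0,"jaw": -1}]}}

```text
time: 8.3
tool_pos: [636.4, -17.2, 106.3]
tcp_rot: [-0.354, 1.57, -0.23]
contact_force: [-0.2, 0.3, -0.9]
grip_width: 13.4
```

```bash
python3 - <<'E'
from h import *
import pickle
o=readout.get_obs();print(o['time'],o['tool_pos'],o['contact_force'],o['grip_width']);print(rot(o['tcp_rot']).round(4))
pickle.dump(o,open('o6.pkl','wb'))
im=imaging.capture('wrist');cv2.imwrite('pics/w6.png',im)
s=imaging.capture('scene');cv2.imwrite('pics/scene6.png',s);b=imaging.capture('side');cv2.imwrite('pics/side6.png',b)
cv2.imwrite('pics/s6z.png',cv2.convertScaleAbs(cv2.resize(s[175:285,205:355],None,fx=5,fy=5,interpolation=3),alpha=1.6))
cv2.imwrite('pics/b6z.png',cv2.convertScaleAbs(cv2.resize(b[160:300,240:380],None,fx=4.2,fy=4.2,interpolation=3),alpha=1.6))
A=cv2.resize(im[0:240,210:350],None,fx=5,fy=5,interpolation=3)
cv2.imwrite('pics/w6a.png',cv2.convertScaleAbs(A[:600],alpha=1.6));cv2.imwrite('pics/w6b.png',cv2.convertScaleAbs(A[600:],alpha=1.6))
E
```

```text
8.3 [636.42213854 -17.15681005 106.33436745] [-0.22815651  0.31469745 -0.92014568] 13.351756422286552
[[ 1.100e-03 -1.241e-01  9.923e-01]
 [-3.000e-04  9.923e-01  1.241e-01]
 [-1.000e+00 -4.000e-04  1.100e-03]]
```

View pics/w6a.png

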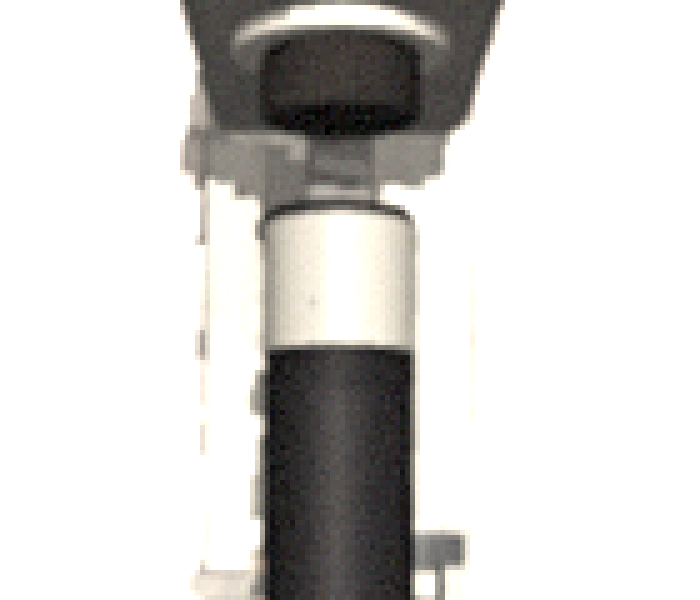

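View pics/w6b.png

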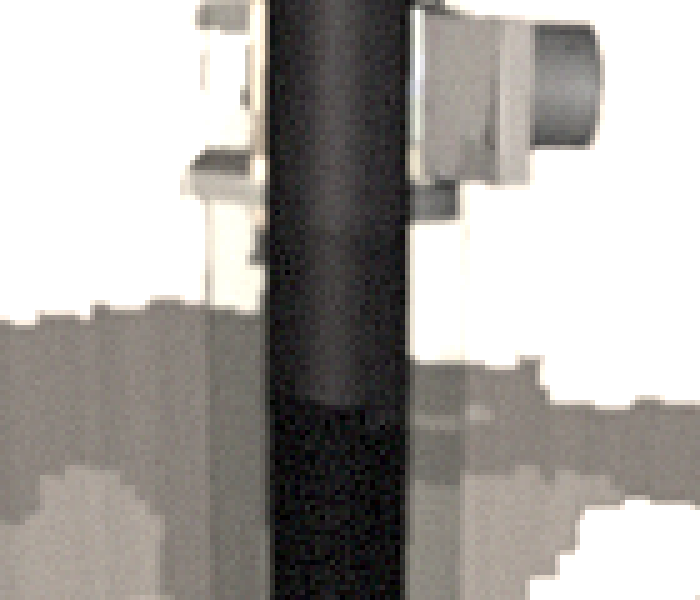

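View pics/b6z.png

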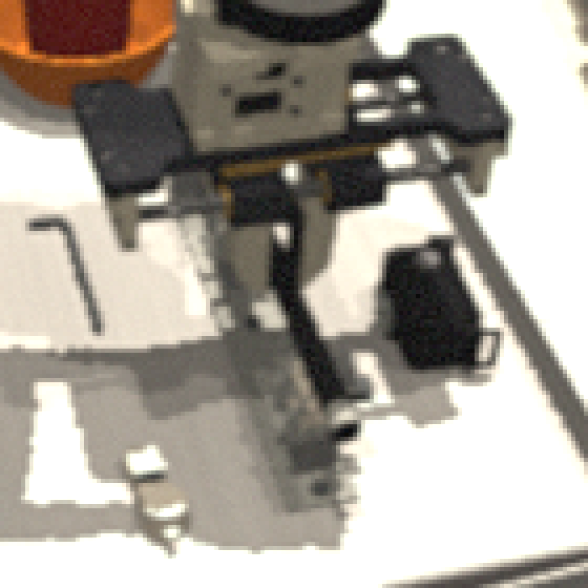

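View pics/s6z.png

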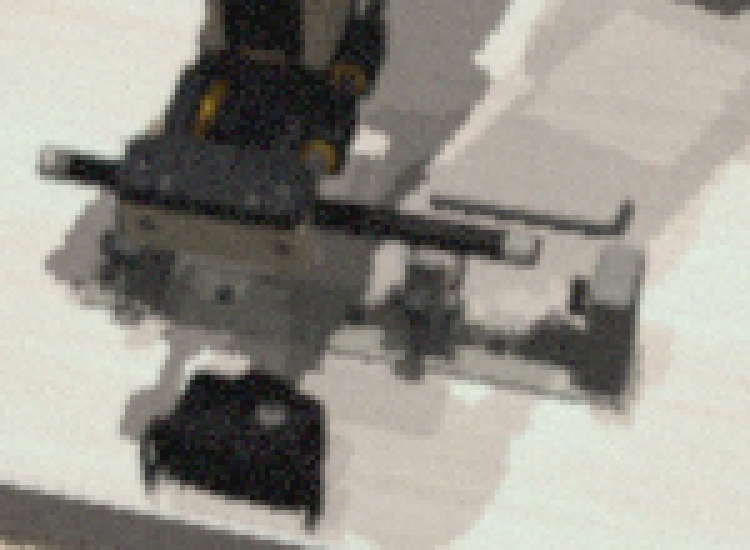

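Strip centre, buffer and rod now line up to within about half a pixel (crop centres 335–340 against 338). Pushing down.

Request:
{"op": "arm_command", "data": {"plan": [{"tx": 0.5,"ty": 0,"tz": 0,"wx": 0,"wy": 0,"wz": 0,"jaw": -1},{"tx": 0.4,"ty": 0,"tz": 0,"wx": 0,"wy": 0,"wz": 0,"jaw": -1},{"tx": 0.3,"ty": 0,"tz": 0,"wx": 0,"wy": 0,"wz": 0,"jaw": -1},{"tx": 0,"ty": 0,"tz": 0,"wx": 0,"wy": 0,"wz": 0,"jaw": -1},{"tx": 0,"ty": 0,"tz": 0,"wx": 0,"wy": 0,"wz": 0,"jaw": -1}]}}

```text
time: 8.95
tool_pos: [636.9, -17.3, 94.8]
tcp_rot: [-0.309, 1.568, -0.185]
contact_force: [0.2, -0.2, 5.8]
grip_width: 13.0
```

Request:
{"op": "arm_command", "data": {"plan": [{"tx": 0.3,"ty": 0,"tz": 0,"wx": 0,"wy": 0,"wz": 0,"jaw": -1},{"tx": 0.3,"ty": 0,"tz": 0,"wx": 0,"wy": 0,"wz": 0,"jaw": -1},{"tx": 0,"ty": 0,"tz": 0,"wx": 0,"wy": 0,"wz": 0,"jaw": -1},{"tx": 0,"ty": 0,"tz": 0,"wx": 0,"wy": 0,"wz": 0,"jaw": -1}]}}

```text
time: 9.35
tool_pos: [637.0, -17.3, 88.4]
tcp_rot: [-0.314, 1.568, -0.19]
contact_force: [1.8, -1.6, 4.2]
grip_width: 13.4
```

Request:
{"op": "arm_command", "data": {"plan": [{"tx": 0.2,"ty": 0,"tz": 0,"wx": 0,"wy": 0,"wz": 0,"jaw": -1},{"tx": 0.15,"ty": 0,"tz": 0,"wx": 0,"wy": 0,"wz": 0,"jaw": -1},{"tx": 0,"ty": 0,"tz": 0,"wx": 0,"wy": 0,"wz": 0,"jaw": -1},{"tx": 0,"ty": 0,"tz": 0,"wx": 0,"wy": 0,"wz": 0,"jaw": -1},{"tx": 0,"ty": 0,"tz": 0,"wx": 0,"wy": 0,"wz": 0,"jaw": -1}]}}

```text
time: 9.85
tool_pos: [635.3, -17.0, 83.5]
tcp_rot: [2.918, 1.569, 3.043]
contact_force: [0.0, -0.4, -1.5]
grip_width: 12.8
```

Request:
{"op": "arm_command", "data": {"plan": [{"tx": 0.1,"ty": 0,"tz": 0,"wx": 0,"wy": 0,"wz": 0,"jaw": -1},{"tx": 0,"ty": 0,"tz": 0,"wx": 0,"wy": 0,"wz": 0,"jaw": -1},{"tx": 0,"ty": 0,"tz": 0,"wx": 0,"wy": 0,"wz": 0,"jaw": -1},{"tx": 0,"ty": 0,"tz": 0,"wx": 0,"wy": 0,"wz": 0,"jaw": -1}]}}

```text
time: 10.25
tool_pos: [636.0, -17.1, 83.4]
tcp_rot: [-1.019, 1.571, -0.895]
contact_force: [-0.7, 0.6, 1.6]
grip_width: 12.6
```

```bash
cat > look.py <<'E'
import sys
from h import *
k=sys.argv[1]
o=readout.get_obs();print(o['time'],o['tool_pos'],o['contact_force'],o['moment'],o['grip_width']);print(rot(o['tcp_rot']).round(4))
im=imaging.capture('wrist');cv2.imwrite(f'pics/w{k}.png',im)
s=imaging.capture('scene');cv2.imwrite(f'pics/scene{k}.png',s);b=imaging.capture('side');cv2.imwrite(f'pics/side{k}.png',b)
z=lambda i:cv2.convertScaleAbs(cv2.resize(i,None,fx=5,fy=5,interpolation=3),alpha=1.7)
cv2.imwrite(f'pics/s{k}z.png',z(s[175:285,205:355]))
cv2.imwrite(f'pics/b{k}z.png',z(b[170:290,250:360]))
cv2.imwrite(f'pics/w{k}a.png',z(im[0:120,210:350]));cv2.imwrite(f'pics/w{k}b.png',z(im[120:240,210:350]))
E
python3 look.py 7
```

```text
10.25 [635.97522366 -17.05598349  83.38337467] [-0.74136791  0.56347117  1.63169959] [ 0.05075987 -0.0154276  -0.01472605] 12.593824559069713
[[ 1.000e-04 -1.243e-01  9.922e-01]
 [-1.000e-04  9.922e-01  1.243e-01]
 [-1.000e+00 -1.000e-04  1.000e-04]]
```

View pics/s7z.png

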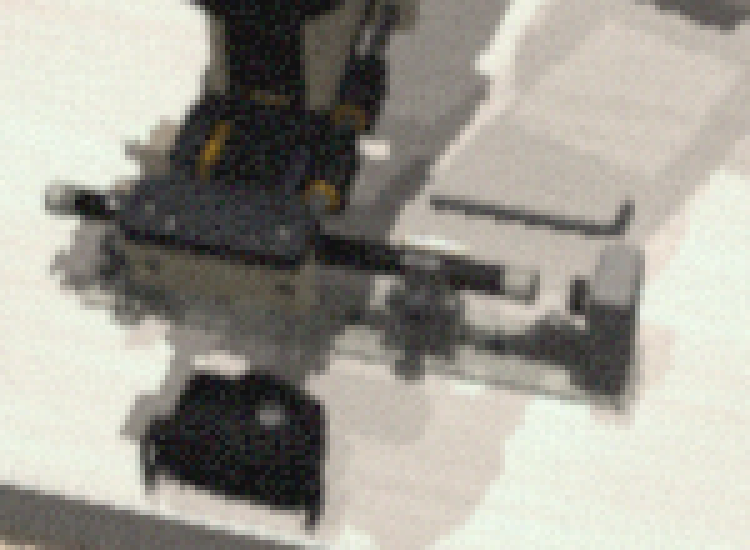

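View pics/b7z.png

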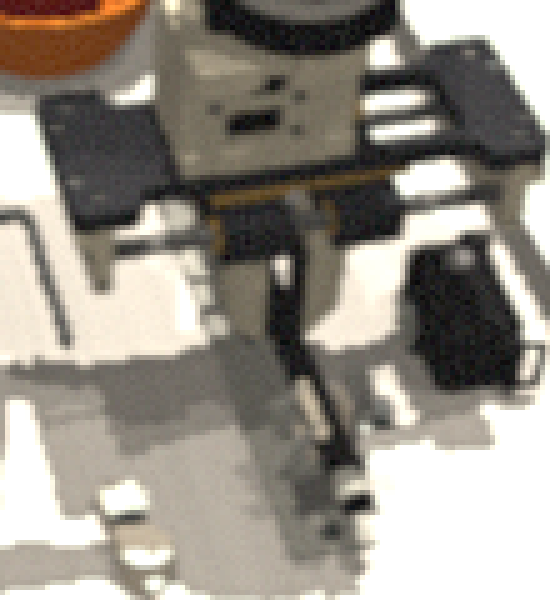

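View pics/w7b.png

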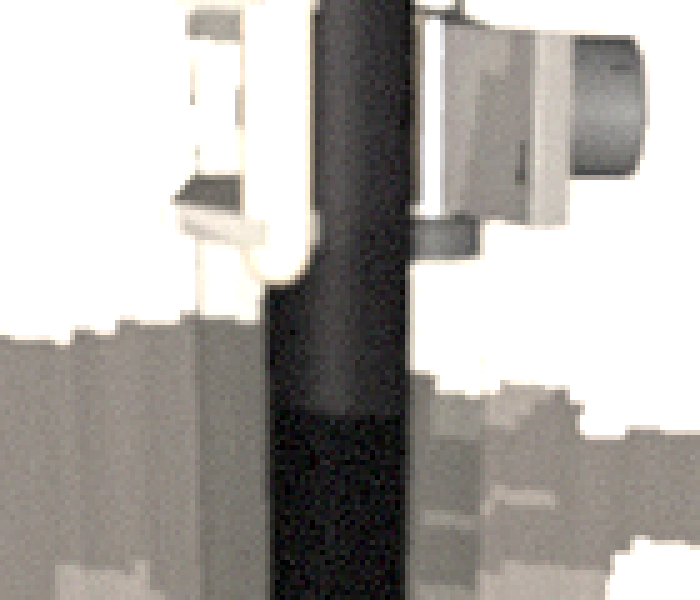

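View pics/w7a.png

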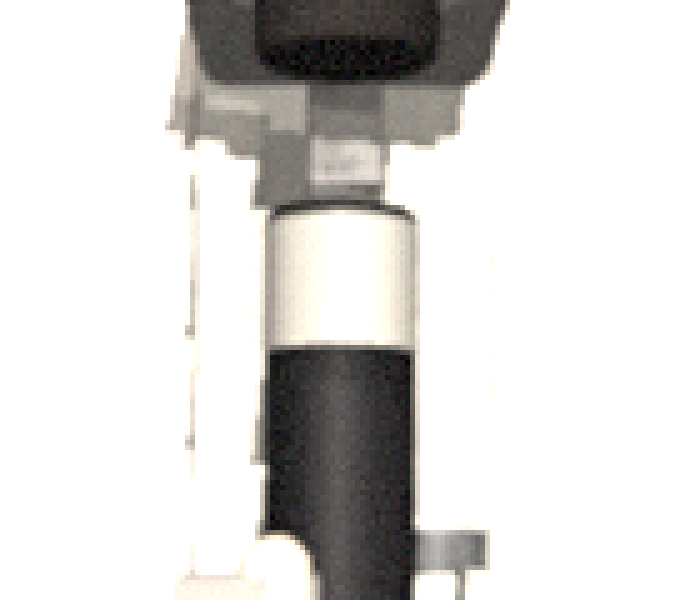

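The near lip now overlaps the rod (crop column 315 against the rod edge at 268). Side view also shows the far clip's white lip over the rod, at about crop (312,405). I'll push down a little further to confirm it's bottomed.

Request:
{"op": "arm_command", "data": {"plan": [{"tx": 0.1,"ty": 0,"tz": 0,"wx": 0,"wy": 0,"wz": 0,"jaw": -1},{"tx": 0,"ty": 0,"tz": 0,"wx": 0,"wy": 0,"wz": 0,"jaw": -1},{"tx": 0,"ty": 0,"tz": 0,"wx": 0,"wy": 0,"wz": 0,"jaw": -1},{"tx": 0,"ty": 0,"tz": 0,"wx": 0,"wy": 0,"wz": 0,"jaw": -1}]}}

```text
time: 10.8
tool_pos: [636.4, -17.1, 83.2]
tcp_rot: [-0.312, 1.569, -0.187]
contact_force: [-1.9, 0.8, 8.5]
grip_width: 12.7
```

It's bottomed: the force rose about 7 N for only 0.2 mm of travel. Now I'll ease the downward push slightly and slide towards the buffer.

Request:
{"op": "arm_command", "data": {"plan": [{"tx": -0.08,"ty": 0,"tz": 0,"wx": 0,"wy": 0,"wz": 0,"jaw": -1},{"tx": 0,"ty": 0.3,"tz": 0,"wx": 0,"wy": 0,"wz": 0,"jaw": -1},{"tx": 0,"ty": 0.3,"tz": 0,"wx": 0,"wy": 0,"wz": 0,"jaw": -1},{"tx": 0,"ty": 0.3,"tz": 0,"wx": 0,"wy": 0,"wz": 0,"jaw": -1},{"tx": 0,"ty": 0.1,"tz": 0,"wx": 0,"wy": 0,"wz": 0,"jaw": -1},{"tx": 0,"ty": 0,"tz": 0,"wx": 0,"wy": 0,"wz": 0,"jaw": -1},{"tx": 0,"ty": 0,"tz": 0,"wx": 0,"wy": 0,"wz": 0,"jaw": -1}]}}

```text
time: 11.5
tool_pos: [635.0, -6.8, 83.3]
tcp_rot: [0.017, 1.57, 0.142]
contact_force: [-0.2, 0.6, 5.2]
grip_width: 13.3
```

```bash
python3 look.py 8
```

```text
11.5 [634.95989069  -6.76300669  83.31939447] [-0.15473139  0.60576145  5.2101872 ] [-0.04422314 -0.13912601  0.01600026] 13.347493008757086
[[ 7.000e-04 -1.244e-01  9.922e-01]
 [ 1.000e-04  9.922e-01  1.244e-01]
 [-1.000e+00  0.000e+00  7.000e-04]]
```

View pics/w8a.png

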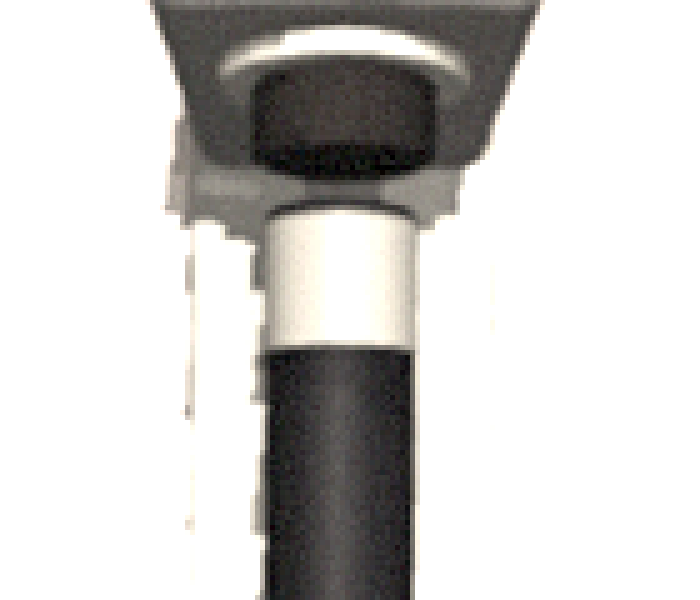

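View pics/s8z.png

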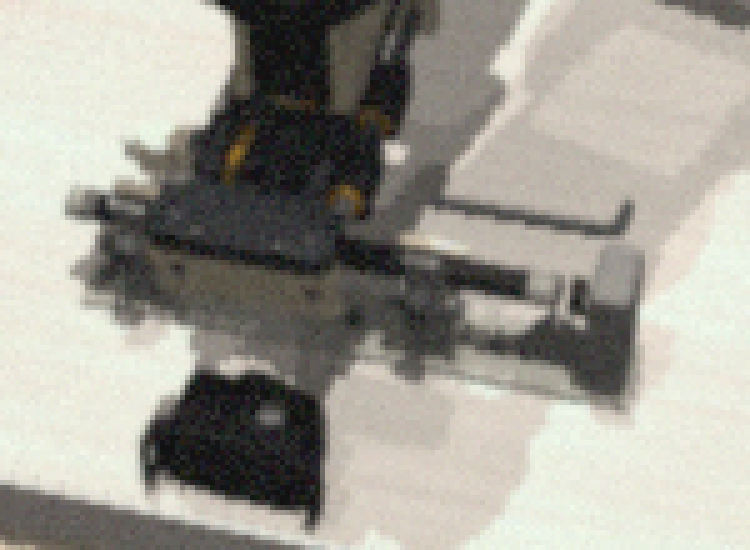

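Wrist and scene views show the rod end about 6 mm short of the buffer. I'll approach in small steps and watch the force.

Request:
{"op": "arm_command", "data": {"plan": [{"tx": -0.04,"ty": 0.2,"tz": 0,"wx": 0,"wy": 0,"wz": 0,"jaw": -1},{"tx": 0,"ty": 0.1,"tz": 0,"wx": 0,"wy": 0,"wz": 0,"jaw": -1},{"tx": 0,"ty": 0.1,"tz": 0,"wx": 0,"wy": 0,"wz": 0,"jaw": -1},{"tx": 0,"ty": 0,"tz": 0,"wx": 0,"wy": 0,"wz": 0,"jaw": -1},{"tx": 0,"ty": 0,"tz": 0,"wx": 0,"wy": 0,"wz": 0,"jaw": -1}]}}

```text
time: 12.15
tool_pos: [634.2, -2.9, 83.3]
tcp_rot: [2.051, 1.57, 2.175]
contact_force: [-0.1, -0.3, 2.7]
grip_width: 13.0
```

Request:
{"op": "arm_command", "data": {"plan": [{"tx": 0,"ty": 0.1,"tz": 0,"wx": 0,"wy": 0,"wz": 0,"jaw": -1},{"tx": 0,"ty": 0,"tz": 0,"wx": 0,"wy": 0,"wz": 0,"jaw": -1},{"tx": 0,"ty": 0,"tz": 0,"wx": 0,"wy": 0,"wz": 0,"jaw": -1}]}}

```text
time: 12.45
tool_pos: [634.1, -2.2, 83.4]
tcp_rot: [-3.012, 1.571, -2.888]
contact_force: [0.4, -1.2, 3.1]
grip_width: 13.1
```

Request:
{"op": "arm_command", "data": {"plan": [{"tx": 0,"ty": 0.1,"tz": 0,"wx": 0,"wy": 0,"wz": 0,"jaw": -1},{"tx": 0,"ty": 0,"tz": 0,"wx": 0,"wy": 0,"wz": 0,"jaw": -1},{"tx": 0,"ty": 0,"tz": 0,"wx": 0,"wy": 0,"wz": 0,"jaw": -1}]}}

```text
time: 12.75
tool_pos: [634.0, -1.5, 83.4]
tcp_rot: [-1.657, 1.57, -1.532]
contact_force: [0.1, -2.3, 2.3]
grip_width: 13.1
```

Request:
{"op": "arm_command", "data": {"plan": [{"tx": 0,"ty": 0.1,"tz": 0,"wx": 0,"wy": 0,"wz": 0,"jaw": -1},{"tx": 0,"ty": 0,"tz": 0,"wx": 0,"wy": 0,"wz": 0,"jaw": -1},{"tx": 0,"ty": 0,"tz": 0,"wx": 0,"wy": 0,"wz": 0,"jaw": -1}]}}

```text
time: 13.05
tool_pos: [633.9, -0.6, 83.4]
tcp_rot: [-1.615, 1.57, -1.491]
contact_force: [1.0, -3.5, 1.7]
grip_width: 12.9
```

Request:
{"op": "arm_command", "data": {"plan": [{"tx": 0,"ty": 0.1,"tz": 0,"wx": 0,"wy": 0,"wz": 0,"jaw": -1},{"tx": 0,"ty": 0,"tz": 0,"wx": 0,"wy": 0,"wz": 0,"jaw": -1},{"tx": 0,"ty": 0,"tz": 0,"wx": 0,"wy": 0,"wz": 0,"jaw": -1}]}}

```text
time: 13.35
tool_pos: [633.8, 0.4, 83.4]
tcp_rot: [-1.525, 1.57, -1.4]
contact_force: [0.6, -5.2, 0.2]
grip_width: 13.1
```

Request:
{"op": "arm_command", "data": {"plan": [{"tx": 0,"ty": 0.1,"tz": 0,"wx": 0,"wy": 0,"wz": 0,"jaw": -1},{"tx": 0,"ty": 0,"tz": 0,"wx": 0,"wy": 0,"wz": 0,"jaw": -1},{"tx": 0,"ty": 0,"tz": 0,"wx": 0,"wy": 0,"wz": 0,"jaw": -1},{"tx": 0,"ty": 0,"tz": 0,"wx": 0,"wy": 0,"wz": 0,"jaw": -1}]}}

```text
time: 13.75
tool_pos: [633.7, 1.0, 83.4]
tcp_rot: [-1.49, 1.57, -1.365]
contact_force: [-0.0, -5.4, 1.4]
grip_width: 13.1
```

```bash
python3 look.py 9; python3 -c "
from h import *
for i in range(5):
    o=readout.get_obs();print(o['tool_pos'].round(2),o['contact_force'].round(2)); imaging.capture('side')"
```

```text
13.75 [633.74098616   1.04789217  83.36373112] [-0.00947676 -5.41284223  1.38179658] [-1.06746933 -0.25397253  0.00802521] 13.0766043212832
[[ 2.000e-04 -1.241e-01  9.923e-01]
 [-1.100e-03  9.923e-01  1.241e-01]
 [-1.000e+00 -1.100e-03  1.000e-04]]
[633.71   1.07  83.36] [ 0.83 -6.01  1.27]
[633.73   1.04  83.37] [ 0.89 -6.72  2.17]
[633.72   1.08  83.38] [ 1.24 -7.04  1.91]
[633.72   1.09  83.33] [ 0.77 -6.09  2.23]
[633.73   1.09  83.34] [-0.53 -5.48  0.68]
```

View pics/w9a.png

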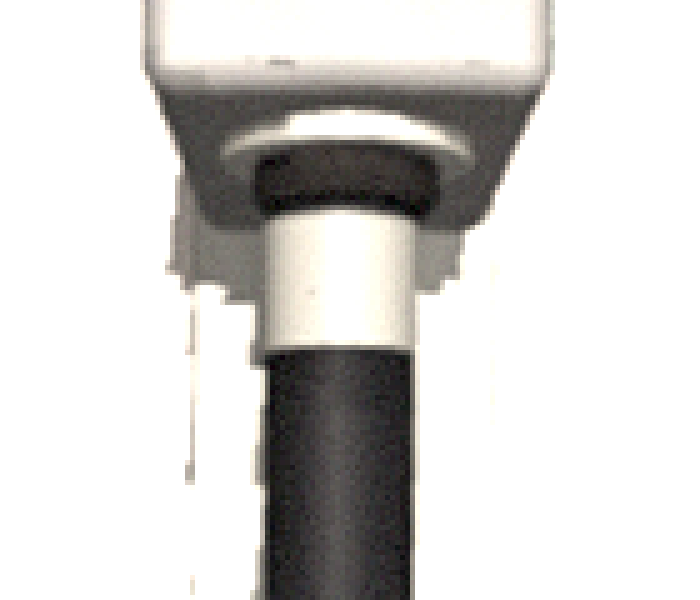

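View pics/b9z.png

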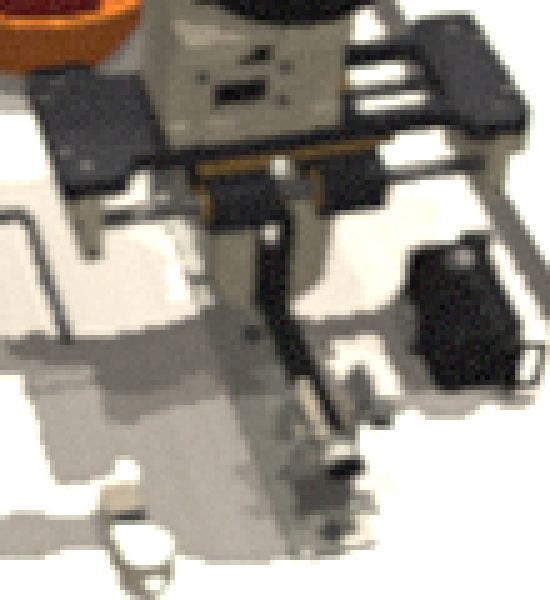

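Force is about 6 N. The visible buffer has shortened from about 90 to 60 px, so it's squeezed roughly 3 mm. One more small step.

Request:
{"op": "arm_command", "data": {"plan": [{"tx": 0,"ty": 0.08,"tz": 0,"wx": 0,"wy": 0,"wz": 0,"jaw": -1},{"tx": 0,"ty": 0,"tz": 0,"wx": 0,"wy": 0,"wz": 0,"jaw": -1},{"tx": 0,"ty": 0,"tz": 0,"wx": 0,"wy": 0,"wz": 0,"jaw": -1},{"tx": 0,"ty": 0,"tz": 0,"wx": 0,"wy": 0,"wz": 0,"jaw": -1},{"tx": 0,"ty": 0,"tz": 0,"wx": 0,"wy": 0,"wz": 0,"jaw": -1}]}}

```text
time: 14.65
tool_pos: [633.7, 1.6, 83.4]
tcp_rot: [-1.493, 1.569, -1.369]
contact_force: [1.1, -6.9, 0.5]
grip_width: 13.1
```

```bash
python3 look.py 10; python3 - <<'E'
from h import *
F=[]
for i in range(8):
    o=readout.get_obs();F.append(np.r_[o['tool_pos'],o['contact_force']]); imaging.capture('side')
print(np.mean(F,0).round(2))
im=cv2.imread('pics/w10.png');cv2.imwrite('pics/w10c.png',cv2.convertScaleAbs(cv2.resize(im[0:60,235:320],None,fx=9,fy=9,interpolation=3),alpha=2.2))
im=cv2.imread('pics/w8.png');cv2.imwrite('pics/w8c.png',cv2.convertScaleAbs(cv2.resize(im[0:60,235:320],None,fx=9,fy=9,interpolation=3),alpha=2.2))
E
```

```text
14.65 [633.68607248   1.56302166  83.35868014] [ 1.09954126 -6.89560056  0.49973529] [-1.26152258e+00 -2.03417831e-01 -1.17506827e-03] 13.062801104800485
[[ 3.000e-04 -1.241e-01  9.923e-01]
 [-1.500e-03  9.923e-01  1.241e-01]
 [-1.000e+00 -1.600e-03  1.000e-04]]
[633.68   1.57  83.36   0.67  -7.2    1.62]
```

View pics/w10c.png

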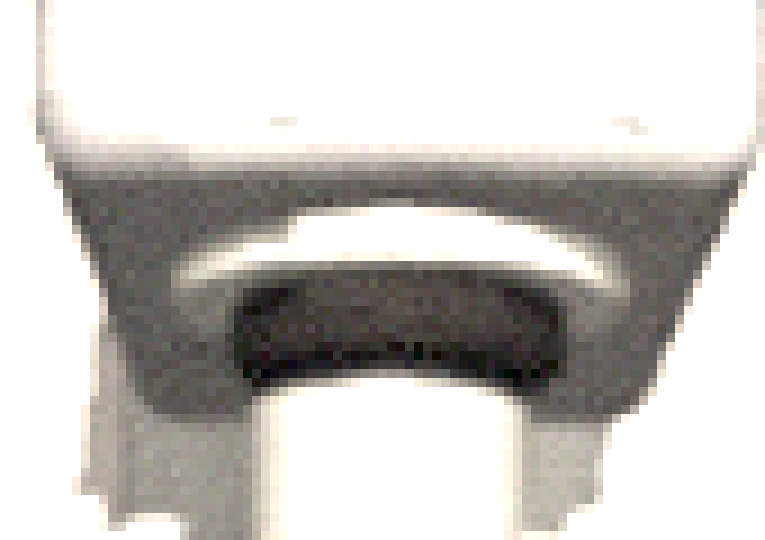

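View pics/w8c.png

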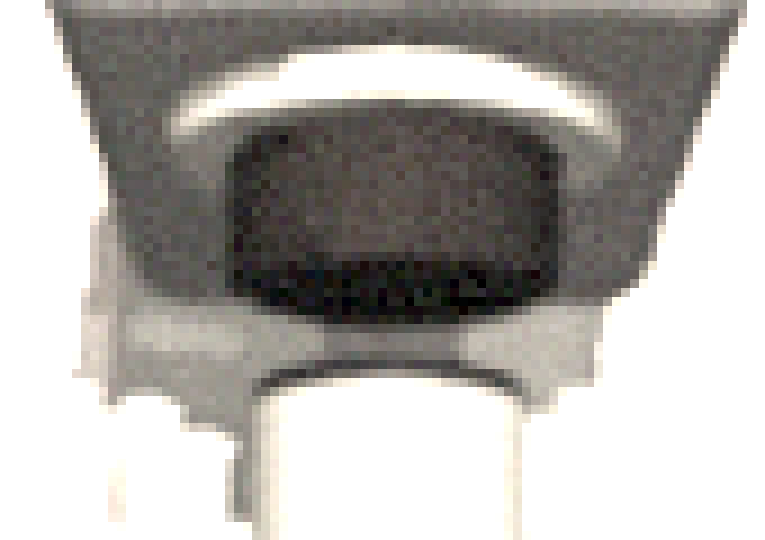

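View pics/w10b.png

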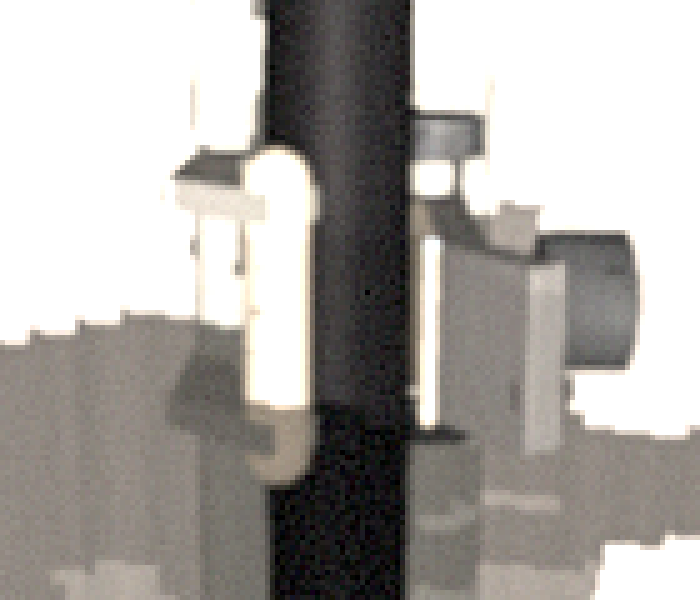

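View pics/s10z.png

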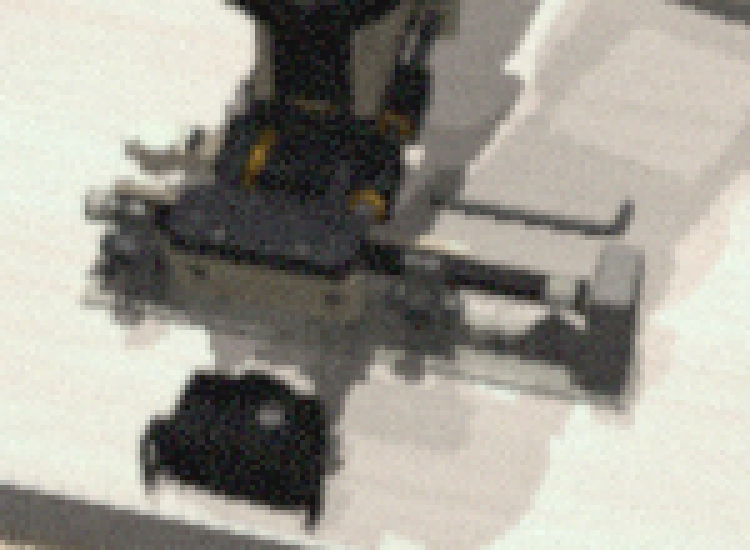

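```bash
python3 - <<'E'
from h import *
o8=dict(readout.get_obs());o10=readout.get_obs()
o8=dict(o8);o8['tool_pos']=np.array([634.96,-6.76,83.32])
im8=cv2.imread('pics/w8.png',0).astype(int);im10=cv2.imread('pics/w10.png',0).astype(int)
for nm,im in(('8',im8),('10',im10)): print(nm,[(r,int(im[r,274:284].mean())) for r in range(0,48)])
d=np.array([-.121,.9927])
for nm,o,rows in (('8',o8,(11.5,28.9)),('10',o10,(29.2,38.2))):
    print(nm,[ (plane('wrist',(278.5,r),76.5,o)[:2]@d).round(2) for r in rows])
print([ (plane('wrist',(278.5,42.3),74.5,o10)[:2]@d).round(2)])
E
```

```text
8 [(0, 62), (1, 52), (2, 43), (3, 40), (4, 40), (5, 105), (6, 193), (7, 206), (8, 206), (9, 194), (10, 114), (11, 51), (12, 35), (13, 33), (14, 36), (15, 35), (16, 35), (17, 36), (18, 37), (19, 37), (20, 36), (21, 36), (22, 36), (23, 35), (24, 37), (25, 37), (26, 34), (27, 35), (28, 24), (29, 12), (30, 12), (31, 11), (32, 11), (33, 10), (34, 7), (35, 16), (36, 37), (37, 55), (38, 56), (39, 47), (40, 32), (41, 62), (42, 127), (43, 165), (44, 171), (45, 169), (46, 168), (47, 169)]
10 [(0, 158), (1, 158), (2, 158), (3, 158), (4, 159), (5, 158), (6, 160), (7, 159), (8, 160), (9, 160), (10, 161), (11, 159), (12, 150), (13, 139), (14, 130), (15, 120), (16, 110), (17, 94), (18, 71), (19, 55), (20, 45), (21, 38), (22, 54), (23, 122), (24, 197), (25, 208), (26, 206), (27, 185), (28, 116), (29, 56), (30, 32), (31, 34), (32, 35), (33, 35), (34, 33), (35, 31), (36, 30), (37, 28), (38, 17), (39, 12), (40, 23), (41, 57), (42, 118), (43, 161), (44, 169), (45, 167), (46, 167), (47, 167)]
8 [np.float64(39.71), np.float64(31.45)]
10 [np.float64(39.73), np.float64(35.56)]
[np.float64(34.1)]
```

View pics/b10z.png

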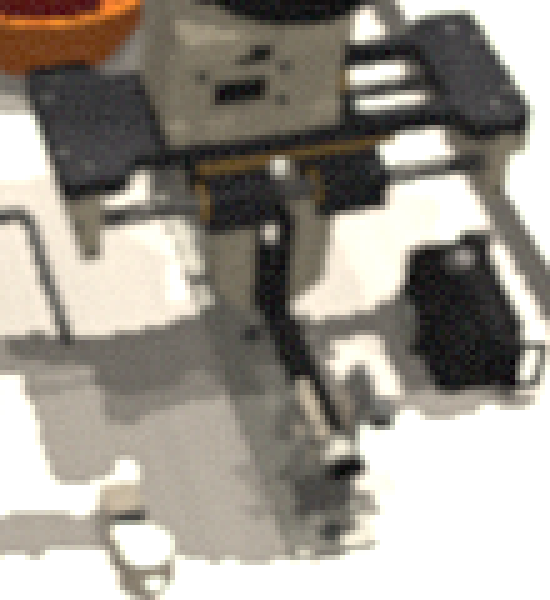

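```bash
python3 - <<'E'
from h import *
for z in (68,72,76):
  print(z,(proj('side',[647,-107.6,z])-[250,170])*5,(proj('scene',[647,-107.6,z])-[205,175])*5, 'near end',(proj('scene',[621,110.8,z])-[205,175])*5)
s=cv2.imread('pics/scene10.png');cv2.imwrite('pics/s10f.png',cv2.convertScaleAbs(cv2.resize(s[195:255,210:290],None,fx=9,fy=9,interpolation=3),alpha=1.7))
E
```

```text
68 [343.56720814 468.00369457] [ 88.0855898  195.31940563] near end [577.77503757 288.28394102]
72 [344.39890216 461.06333896] [ 87.19251849 189.08832833] near end [578.24225099 282.06399297]
76 [345.23605308 454.07744648] [ 86.29453883 182.82300491] near end [578.7121372  275.80846235]
```

View pics/s10f.png

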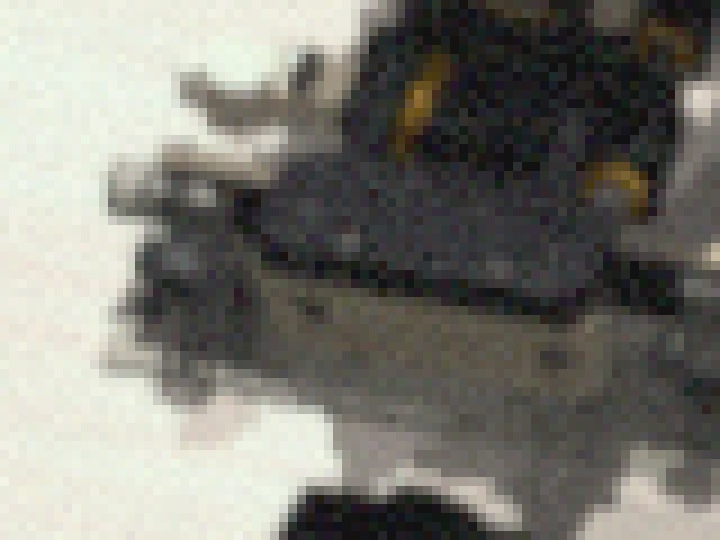

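Both rod ends match an axis height of 68 mm (far end seen at about (345,466) in the side crop, predicted (344,468)). The scene view shows the same ~9 px offset at both ends, so the rod is level. Both lips lie over the rod and the buffer is squeezed 4.1 mm, so I'm handing in.

```bash
python3 -c "
from h import *
o=readout.get_obs();print(o['time'],o['tool_pos'],o['contact_force'],o['grip_width'])
print(bot.close_job())"
```

```text
15.2 [633.6956377    1.54815136  83.39107705] [ 1.00548674 -7.55437929  2.17986211] 12.82494140648279
the job is handed in; nothing more can be done
None
```

The rod is home in both fork clips and pressed against the buffer, and the gripper is still holding it. I handed the job in at 15.2 s. No verdict is reported, so these are my own last checks:

- **Seating:** After the snap, 1 mm more commanded downward push gave about 7 N for only 0.2 mm of travel, so the rod is bottomed. The camera views put it level at seat height.
- **Jaws:** Both clip lips lie over the rod in the pictures. The near one is clear in the wrist view, but the far one shows only in the coarse side view. I could not read the jaw angles directly.
- **Buffer:** The wrist pictures show its front face pushed in by about 4.1 mm, which is about 8 N. The wrist force read 7.2–7.6 N, a little low because friction should put it above the buffer force, but still between 4 and 12 N.
- **Other gear:** I saw nothing moved, though I did not measure it piece by piece.

The first two move calls were refused because rows lacked some keys; the arm did not move. The fingertips also touched the tray floor with about 5 N during the pick-up.

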